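# Lever the monitor-post clamp screw tight with the long arm of the hex key

### The job

The clamp screw on the monitor post has been run in with the long arm of the hex key in it and is now too stiff for that. Pull the key out, flip it, ease its short arm fully into the screw's socket, and use the long arm as a lever to turn the screw clockwise until you feel it come up against its stop, then push no harder (never twice what it takes to turn it). Let go and leave the key in the screw; do not disturb the other things on the desk.

Things in the scene. Friction and masses are not known exactly. Their poses are not given: they have to be found in the camera images.
- bracket: Post clamp of a monitor arm, fixed to the desk: dark base plate 130 x 120 x 14 mm, bare aluminium post 35 mm thick and 206 mm high, grey clamp block 56 mm wide round it, 97 to 153 mm up. Origin on the post's axis at desk height, z up. The steel clamp screw faces the bracket's -x; a grey stub arm reaches 139 mm to its +x at the same height.
- socket (a point): Centre of the mouth of the hex socket in the steel screw head (33 mm wide, 30 mm proud of the block), 125 mm up, 70 mm from the post axis. Axes as the bracket's: +x points into the socket along the level screw axis. 14.4 mm across flats, 26 mm deep, first 2.5 mm flared by 2 mm a side. With the screw at -0.62 a key with both arms level fits (and turned with the screw otherwise), with 0.05 rad play.
- screw (a joint): Turn of the screw, rad, clockwise looking into the socket (positive about socket +x). 0: hard stop, fully tight; starts at -0.66 to -0.58; stays where left. Stiff: 0.6 N m, 8 N on the long arm 75 mm from the axis. With the short arm in and the long arm to socket -y, pressing the long arm down tightens, from level to 0.7 to 0.9 rad below, as the loaded key lags the screw by up to 0.2 rad.
- hexkey: Dark steel L-shaped hex key, 14 mm across flats, 0.2 to 0.32 kg, loose. Origin where the arm axes meet, at the bend: long arm along +x, 145 mm to its tip; short arm along +y, 56 mm to its tip; each arm has flats square to the plane of the L to grip across. Starts with the long arm 20 to 24 mm in the socket, drooping slightly, short arm level to socket +y.
- long_tip (a point): Centre of the end face of the key's long arm.
- short_tip (a point): Centre of the end face of the key's short arm. Fully in the socket it lies about 24 to 26 mm beyond the mouth.
- pen_pot: Black pen pot with pens, 76 mm diameter, 95 mm high (pens to 140 mm), loose bystander. Origin under its centre.
- handset: White cordless phone handset lying flat, 48 x 155 x 22 mm, loose bystander. Origin under its centre.
- punch: Black and blue hole punch, 100 x 75 mm, 60 mm high, loose bystander. Origin under its centre.
Not all that is in view belongs to the job. Leave any purple or turquoise look-alike of the hexkey alone.

How it is judged (in metres and radians):
On the way, in this order (a step that is already met when the one before it is completed fails the run):
1. the short arm of the key is fully in the socket, before the screw has been turned (x of short_tip in the frame of socket above 0.02 m and y of short_tip in the frame of socket between -0.004 and 0.004 m and z of short_tip in the frame of socket between -0.004 and 0.004 m and value of joint screw below -0.4 rad), for 0.2 s.
2. levered by the key with its short arm in the socket, the screw is at its stop (x of short_tip in the frame of socket above 0.016 m and y of short_tip in the frame of socket between -0.004 and 0.004 m and z of short_tip in the frame of socket between -0.004 and 0.004 m and value of joint screw above -0.03 rad), for 0.1 s.
At the end, for the whole second after the job is handed in: The screw is within 0.03 rad of its stop; the key is left in it at rest, its short tip at least 16 mm past the socket's mouth and within 4 mm of its axis, not touched by the robot (all of step 2 and linear speed of hexkey below 0.02 m/s and contact force between the fingers and hexkey below 0.1 N).
It fails at once if the screw is turned with the long arm in the socket (x of long_tip in the frame of socket above 0.005 m and y of long_tip in the frame of socket between -0.006 and 0.006 m and value of joint screw above -0.4 rad).
It fails at once if the screw is strained with more than twice the load that turns it: the forces on the faces of its socket (about 120 N while it turns) add up to over 280 N (contact force between hexkey and bracket above 280 N).
It fails at once if the key is rammed against the screw head or bracket from outside the socket with more than 40 N (x of short_tip in the frame of socket below 0.003 m and x of long_tip in the frame of socket below 0 m and contact force between hexkey and bracket above 40 N).
It fails at once if the pen pot, the handset or the hole punch is shifted by more than 20 mm (distance of any of pen_pot, handset, punch from where it was at the start of the episode above 0.02 m).
It also fails if it takes over 54 s, if anything falls off the work surface, if the arm or the gripper's body presses on something with over 40 N, if the wrist force passes 120 N, or if a joint passes its speed limit or range.

### The arm

A 6-joint arm with a two-finger parallel gripper is mounted at the origin on the work surface. World frame = base frame: x ahead of the robot, y to its left, z up, the work surface at z = 0. Lengths are in m, angles in degrees, forces in N, time in s.
With the tool pointing down it reaches from about 0.4 to 0.825 m from the base axis. Payload 7 kg.
Tool frame: the origin (TCP) lies between the finger pads; the fingertips stand ctrl.nose_length ahead of it and the grasp point (between the pads) lies 2 mm behind it (ctrl.nose_length is the distance from the TCP to the fingertips, in m); z points along the fingers, y is the line along which they close (so a half turn about z gives the same grasp; the last joint's range is limited). The gripper opens to 88 mm and grips with 3 to 60 N. Pads are 19 mm wide; open, the fingers measure 130 mm over their backs; the gripper's body (78 mm by 193 mm) begins 47 mm behind the grasp point.
Start: joints at [-48.581, 20.546, 0.682, 0, -70.136, -16.507], TCP at [0.284, -0.612, 0.244] pointing down, gripper open.
Joint ranges: [-176.03, 176.03], [-82.01, 121.73], [-58.28, 71.71], [-173.87, 95.51], [-174.79, -0.11], [-173.66, 173.66]. Speed limits (degrees/s): [136.94, 136.94, 172.46, 180, 180, 180].

### API

Orientations are given as [roll, pitch, yaw] about the fixed x, y, z axes, in that order (R = Rz(yaw) Ry(pitch) Rx(roll)).
In Python, from plant import ctrl gives the robot as it stands.
- The arm moves only by the tool apply_moves, never from a script. Its argument "commands" is a list of rows, each a list of 3 entries, a list of its own where there are three numbers: the shift along the world's x, y, z in cm, then the turn about the world's z in rad, then the closure, from 0 (fully open) to 1 (shut). In form: [[[x, y, z], turn, jaw], ...]. A call has 1 to 20 rows; each row is the pose to reach, as a shift and turn from the pose commanded when the call began; what a row does not reach only later rows make up. A row lasts 1/12 s, in which the tool goes at most 41.7 mm and 7.16 degrees, less where a joint would pass 70% of its speed; a pose out of reach is approached as far as the arm can. A call with a gripper value outside its range is refused whole. The fingers move at their own pace and stop on an object; the grip force is fixed at half the most. Time passes only in rows, so rows that repeat a pose let the fingers close. It gives the time, the measured TCP pose, the force, the opening and the grip force at its end, in the units of the state.
- ctrl.get_obs(): the state, without advancing time (a new reading comes with each control period).
- ctrl.snapshot(name): name is "scene" or "side" or "wrist"; returns a dict with "img" (420x560x3 uint8, red, green, blue), "fx", "fy", "cx", "cy" (pixels), "T" (4x4, takes a point from camera to world coordinates). Camera axes: x right, y up, looking along -z (the intrinsics and any distortion apply to the point x, -y, -z); pixel columns grow to the right and rows downward; lengths in m; the calibration is good to about 2 mm. A picture is of the moment at which its call begins. There is no depth.
- ctrl.close_job(): hands the job in; it is judged then, once.
Trained networks look in a picture, given as the dict that the camera call returned (one of the last four; its "shot" number tells which), for a name from the list of things; names that differ only in an ending like _2 or _b are one class to them, and where a whole thing is asked for, a point or a joint stands for the part that bears it (a point fixed in the world has none). Each returns a list of dicts, best first, with "score" (0 to 1); they miss things now and then, are a little off and sometimes report something else, mostly with a low value. They report only what shows in the picture. A call takes as long as a camera call. They do not tell look-alikes from the thing itself.
- ctrl.search_frame(picture, target): "at" ([column, row] in pixels, amid what is visible of it).
- ctrl.spot_point(picture, target): "at" ([column, row] in pixels: a listed point, or the origin of a listed thing).
The state is a dict: "clock": time; "joint_pos": joint angles; "qvel": joint speeds; "tau": joint torques, N m; "tool_pos": TCP position; "orientation": TCP orientation; "force": force on the tool from outside, world axes, zero at the start; "moment": the same for the moment, N m; "opening": finger opening in m; "gripper_force": force on a finger pad.
Only numpy, scipy, OpenCV 4.12 (cv2) and the standard library are available. Lean on these libraries where they do the work, as an engineer would, in place of code of your own. Each camera call takes 0.05 s, during which the arm holds its last target. There are 200 camera calls.

## Working session

There is one attempt and no reset: what is moved stays moved. The work goes in short steps, Python scripts to look and compute and a tool call to move; the robot and the scene stay as the last step left them, time stands still between calls to the robot, and variables do not carry over. Pictures are saved under pics/ and viewed, at most 10 in all, crops included, and the job is handed in when it is done.

Besides the shell and the picture viewer there is one more tool, called after "Request:" by a JSON object that holds its "method" and its "body". apply_moves: Moves the arm, as the interface text tells. Its arguments: {"type":"object","properties":{"commands":{"type":"array"}},"required":["commands"]}

```bash
ls; mkdir -p pics; cat > h.py <<'E'
import numpy as np, cv2
from plant import ctrl
def ray(p,uv):
    T=np.array(p["T"]); d=np.array([(uv[0]-p["cx"])/p["fx"],-(uv[1]-p["cy"])/p["fy"],-1.])
    d=T[:3,:3]@d; return T[:3,3],d/np.linalg.norm(d)
def proj(p,X):
    T=np.array(p["T"]); c=T[:3,:3].T@(np.array(X)-T[:3,3])
    return np.array([p["cx"]+p["fx"]*c[0]/-c[2],p["cy"]+p["fy"]*c[1]/c[2]])
def tri(rs):
    A=np.zeros((3,3));b=np.zeros(3)
    for o,d in rs:
        M=np.eye(3)-np.outer(d,d);A+=M;b+=M@o
    X=np.linalg.solve(A,b); return X,[np.linalg.norm((np.eye(3)-np.outer(d,d))@(X-o)) for o,d in rs]
def onplane(p,uv,z):
    o,d=ray(p,uv); return o+d*(z-o[2])/d[2]
def save(p,n): cv2.imwrite("pics/"+n,cv2.cvtColor(p["img"],cv2.COLOR_RGB2BGR))
E
python3 - <<'E'
from h import *
np.set_printoptions(precision=4,suppress=True)
P={n:ctrl.snapshot(n) for n in("scene","side","wrist")}
for n,p in P.items(): save(p,n+"0.png"); print(n,p["T"][:3,3] if hasattr(p["T"],'shape') else p["T"],p["fx"],[k for k in p])
print(ctrl.nose_length, ctrl.get_obs())
for t in["bracket","socket","hexkey","long_tip","short_tip","pen_pot","handset","punch"]:
    for n,p in P.items():
        print(t,n,[(np.round(d["at"],1).tolist(),round(d["score"],2)) for d in ctrl.spot_point(p,t)[:3]])
    a=[ctrl.spot_point(P[n],t) for n in("scene","side")]
    if a[0] and a[1]:
        print("   tri",tri([ray(P["scene"],a[0][0]["at"]),ray(P["side"],a[1][0]["at"])]))
E
```

```text
pics
scene [0.9395 0.6    0.8849] 462.0562019145009 ['img', 'fx', 'fy', 'cx', 'cy', 'T', 'shot']
side [0.0258 0.6274 0.7899] 444.24836903785166 ['img', 'fx', 'fy', 'cx', 'cy', 'T', 'shot']
wrist [ 0.2101 -0.6475  0.3834] 330.21262809366385 ['img', 'fx', 'fy', 'cx', 'cy', 'T', 'shot']
0.017 {'clock': 0.15, 'joint_pos': array([-48.5806,  20.5843,   0.6467,  -0.0129, -70.1353, -16.5082]), 'qvel': array([-0.012 , -0.2047,  0.0552,  0.0047,  0.1459,  0.1289]), 'tau': array([ -0.0008, -58.3277,  29.3295,   7.0011,   0.0089,  -0.0001]), 'tool_pos': array([ 0.2842, -0.6119,  0.2428]), 'orientation': array([ 179.9267,   -0.009 , -155.0931]), 'force': array([ 0.0897,  0.4216, -0.3688]), 'moment': array([-0.0326, -0.0047,  0.0188]), 'gripper_force': 0.0, 'opening': 0.08765652151684994}
bracket scene [([259.8, 280.4], 0.64)]
bracket side [([218.4, 238.6], 0.67)]
bracket wrist []
   tri (array([0.5831, 0.1209, 0.0027]), [np.float64(0.004974660234678973), np.float64(0.0049746602346789235)])
socket scene [([247.3, 222.1], 0.57), ([259.0, 281.1], 0.48)]
socket side [([235.5, 193.8], 0.65)]
socket wr
[... 940 characters left out ...]
.0122, 0.0424]), [np.float64(0.07927980197816593), np.float64(0.07927980197816603)])
pen_pot scene [([131.0, 193.3], 0.7)]
pen_pot side [([292.9, 142.1], 0.63)]
pen_pot wrist []
   tri (array([ 0.6813, -0.3232, -0.0008]), [np.float64(0.009385196091683201), np.float64(0.009385196091683277)])
handset scene [([351.1, 347.3], 0.69)]
handset side [([145.1, 318.9], 0.68)]
handset wrist []
   tri (array([0.5427, 0.3754, 0.0126]), [np.float64(0.0023314772031277583), np.float64(0.0023314772031277947)])
punch scene [([188.2, 172.7], 0.83)]
punch side [([330.1, 165.3], 0.63)]
punch wrist []
   tri (array([ 0.5214, -0.2863,  0.0073]), [np.float64(0.007160364732208958), np.float64(0.007160364732208869)])
```

View pics/scene0.png

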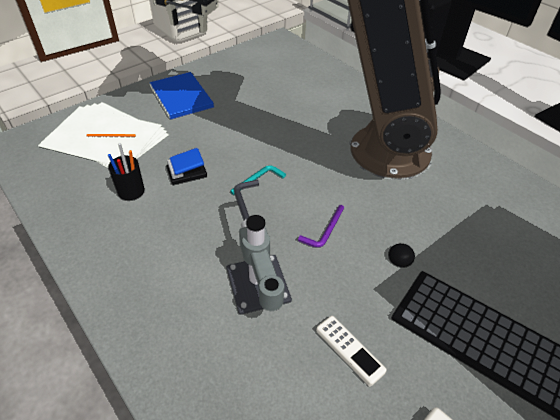

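View pics/side0.png

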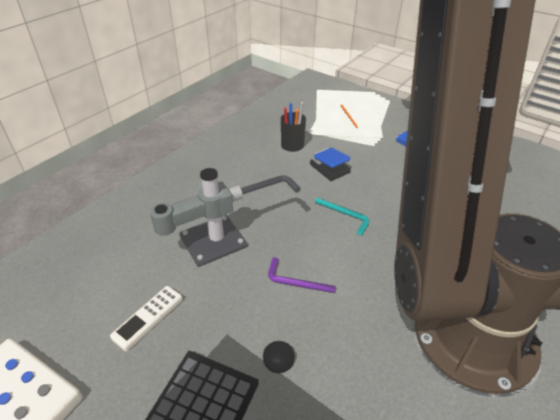

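The dark key sits in the screw, with its bend at scene (234,186) and side (286,177) and its short tip at scene (257,185) and side (299,190). The turquoise and purple look-alikes lie on the desk. Next I'll fit the bracket pose.

```bash
cat >> h.py <<'E'
from scipy.optimize import least_squares
def rz(a): return np.array([[np.cos(a),-np.sin(a),0],[np.sin(a),np.cos(a),0],[0,0,1.]])
def fit(obs,x0=(0.583,0.121,1.25,0.022,0.02)):
    # obs: list of (picture,name,uv,weight); params bracket x,y,yaw,depth,droop
    def pts(v):
        R=rz(v[2]);o=np.array([v[0],v[1],0]);s=o+R@[-.07,0,.125]
        d=v[4];b=s+R@[-(0.145-v[3]),0,-d*(.135)]
        return dict(bracket=o,socket=s,hexkey=b,short_tip=b+R@[0,.056,0])
    def res(v):
        P=pts(v); r=[w*(proj(p,P[n])-uv) for p,n,uv,w in obs]
        return np.r_[np.concatenate(r),(v[3]-.022)/.0015,(v[4]-.02)/.015]
    s=least_squares(res,x0,loss="soft_l1"); P=pts(s.x)
    for p,n,uv,w in obs: print("  res",n,np.round(proj(p,P[n])-uv,1))
    return s.x,P
E
python3 - <<'E'
from h import *
np.set_printoptions(precision=4,suppress=True)
a,b=ctrl.snapshot("scene"),ctrl.snapshot("side")
o=[(a,"bracket",(259.8,280.4),1),(b,"bracket",(218.4,238.6),1),(a,"socket",(247.3,222.1),1),(b,"socket",(235.5,193.8),1),
(a,"hexkey",(234.5,185.5),1),(b,"hexkey",(286.5,176.8),1),(a,"short_tip",(257.2,185.2),1),(b,"short_tip",(299.4,190.4),1)]
print(fit(o))
E
```

```text
res bracket [-1.7 -0.6]
  res bracket [-2.   2.1]
  res socket [ 1.2 -0.4]
  res socket [ 3.9 -1.7]
  res hexkey [ 0.3 -0. ]
  res hexkey [-1.6  0.1]
  res short_tip [ 0.4 -4.5]
  res short_tip [-1.7 -0.6]
(array([0.5855, 0.1215, 1.1954, 0.0211, 0.044 ]), {'bracket': array([0.5855, 0.1215, 0.    ]), 'socket': array([0.5598, 0.0563, 0.125 ]), 'hexkey': array([ 0.5144, -0.0589,  0.1191]), 'short_tip': array([ 0.4623, -0.0384,  0.1191])})
```

Request:
{"method": "apply_moves", "body": {"commands": [[[2,4,2.7],0.06,0],[[4,8,2.7],0.12,0],[[5.5,12,2.7],0.18,0],[[7,16,2.7],0.24,0],[[8.5,20,2.7],0.3,0],[[10,24,2.7],0.36,0],[[11.5,28,2.7],0.42,0],[[13,32,2.7],0.48,0],[[14.5,36,2.7],0.54,0],[[16,40,2.7],0.6,0],[[17.5,43.5,2.7],0.66,0],[[19,47,2.7],0.72,0],[[20.5,50.5,2.7],0.76,0],[[22,54,2.7],0.76,0],[[23.5,57.5,2.7],0.76,0],[[24.7,60.5,2.7],0.76,0],[[25.4,61.5,2.7],0.76,0],[[25.6,61.8,2.7],0.76,0],[[25.6,61.8,2.7],0.76,0],[[25.6,61.8,2.7],0.76,0]]}}

```text
clock: 3.92
tool_pos: [0.5399, 0.0052, 0.2705]
orientation: [180.0, -0.0, -111.6]
force: [-1.4, -0.4, 0.8]
opening: 0.088
gripper_force: 0.0
```

```bash
python3 - <<'E'
from h import *
np.set_printoptions(precision=4,suppress=True)
P={n:ctrl.snapshot(n) for n in("scene","side","wrist")}
for n,p in P.items(): save(p,n+"1.png")
s=ctrl.get_obs(); print(s["clock"],s["tool_pos"],s["orientation"],s["force"]); print(P["wrist"]["T"])
for t in["bracket","socket","hexkey","long_tip","short_tip"]:
    for n,p in P.items():
        print(t,n,[(np.round(d["at"],1).tolist(),round(d["score"],2)) for d in ctrl.spot_point(p,t)[:3]])
for n,X in dict(socket=[.5598,.0563,.125],bend=[.5144,-.0589,.1191],st=[.4623,-.0384,.1191]).items(): print(n,proj(P["wrist"],X))
E
```

```text
4.0667 [0.5399 0.0046 0.2708] [-179.9878    0.0109 -111.6278] [ 0.3224  0.0788 -0.3403]
[[-0.9295 -0.352  -0.1103  0.51  ]
 [ 0.3688 -0.8861 -0.2808 -0.0726]
 [ 0.0011 -0.3016  0.9534  0.4114]
 [ 0.      0.      0.      1.    ]]
bracket scene [([258.0, 281.0], 0.63)]
bracket side [([218.8, 237.2], 0.77)]
bracket wrist [([278.1, 267.4], 0.79)]
socket scene [([246.5, 219.9], 0.9)]
socket side [([236.5, 193.0], 0.65)]
socket wrist [([280.8, 265.7], 0.87), ([281.1, 266.4], 0.41)]
hexkey scene [([319.5, 246.7], 0.89), ([234.6, 187.1], 0.81), ([266.6, 165.4], 0.49)]
hexkey side [([367.4, 219.1], 0.81), ([269.7, 275.3], 0.71), ([287.1, 177.2], 0.58)]
hexkey wrist [([409.9, 234.9], 0.72), ([285.0, 133.8], 0.58)]
long_tip scene [([247.5, 230.4], 0.69), ([340.7, 205.4], 0.65), ([235.2, 194.9], 0.6)]
long_tip side [([336.0, 290.3], 0.89), ([231.4, 200.2], 0.67), ([317.4, 200.9], 0.57)]
long_tip wrist [([289.2, 38.9], 0.73), ([497.8, 155.3], 0.56)]
short_tip scene [([298.7, 235.0], 0.9), ([259.7, 181.1], 0.74), ([281.9, 175.9], 0.61)]
short_tip side [([360.1, 229.7], 0.93), ([275.7, 260.2], 0.82), ([299.1, 190.8], 0.79)]
short_tip wrist [([342.9, 132.9], 0.8), ([432.7, 14.9], 0.73)]
socket [282.1322 264.6752]
bend [281.8907 130.2096]
st [347.2057 130.0107]
```

View pics/wrist1.png

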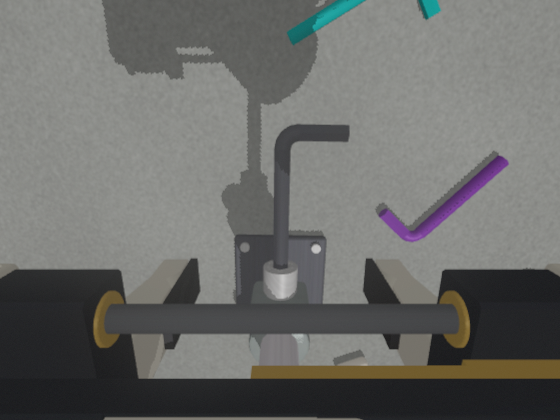

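The wrist view shows the key clear of everything: bend near (285,133), short tip (346,133), socket mouth (281,266). I'll refine the fit with this picture.

```bash
python3 - <<'E'
from h import *
np.set_printoptions(precision=4,suppress=True)
a,b,w=ctrl.snapshot("scene"),ctrl.snapshot("side"),ctrl.snapshot("wrist")
o=[(a,"bracket",(259,280.7),.5),(b,"bracket",(218.6,238),.5),(a,"socket",(247,221),1),(b,"socket",(236,193.4),1),
(a,"hexkey",(234.5,186.3),1),(b,"hexkey",(286.8,177),1),(a,"short_tip",(258.5,183.2),1),(b,"short_tip",(299.2,190.6),1),
(w,"socket",(280.8,265.9),1),(w,"hexkey",(284,133.8),1),(w,"short_tip",(346,132.9),1)]
v,P=fit(o); print(v,P)
g=cv2.cvtColor(w["img"],cv2.COLOR_RGB2GRAY).astype(int)
for r in(160,185,210,235,250): print(r,g[r,268:298])
u=np.array([np.cos(v[2]),np.sin(v[2]),0])
for s in(.03,.05,.07,.09): X=P["hexkey"]+u*s; print(s,X,proj(w,X))
E
```

```text
res bracket [-1.4  0.1]
  res bracket [-3.4  2.6]
  res socket [1.3 1.6]
  res socket [ 2.3 -1.3]
  res hexkey [ 0.8 -0. ]
  res hexkey [-3.   0.3]
  res short_tip [-0.3 -1.5]
  res short_tip [-2.9 -0.3]
  res socket [ 0.1 -0.1]
  res hexkey [-1.7 -1.2]
  res short_tip [1.6 0.4]
[0.5881 0.1229 1.184  0.0221 0.0413] {'bracket': array([0.5881, 0.1229, 0.    ]), 'socket': array([0.5617, 0.0581, 0.125 ]), 'hexkey': array([ 0.5153, -0.0557,  0.1194]), 'short_tip': array([ 0.4635, -0.0346,  0.1194])}
160 [138 136 136 136 138 129  95  66  66  66  67  68  66  67  67  66  65  68
  66  65  65  72 108 142 142 139 137 136 135 136]
185 [134 136 136 138 139 127  82  71  73  74  77  79  80  83  83  83  82  82
  81  81  79 104 138 138 138 140 140 140 140 140]
210 [ 96  97 100  99  99  91  69  70  71  75  78  80  82  82  84  83  81  80
  80  79  90 118 139 139 139 139 138 137 138 140]
235 [62 60 62 61 62 65 68 70 72 75 78 81 84 83 83 82 83 82 80 77 71 62 62 61
 62 62 62 62 62 62]
250 [67 66 66 67 66 68 69 70 73 77 80 82 85 85 85 83 82 81 80 82 89 97 98 97
 97 97 97 98 98 97]
0.03 [ 0.5267 -0.028   0.1194] [281.9478 167.5794]
0.05 [ 0.5342 -0.0094  0.1194] [281.7021 189.6894]
0.07 [0.5418 0.0091 0.1194] [281.4662 210.9229]
0.09 [0.5493 0.0276 0.1194] [281.2395 231.331 ]
```

Request:
{"method": "apply_moves", "body": {"commands": [[[0.1,0.2,-2],-0.01,0],[[0.2,0.4,-5],-0.01,0],[[0.2,0.4,-8],-0.01,0],[[0.2,0.4,-11],-0.01,0],[[0.2,0.4,-13],-0.01,0],[[0.2,0.4,-14.4],-0.01,0],[[0.2,0.4,-14.9],-0.01,0],[[0.2,0.4,-14.9],-0.01,0.5],[[0.2,0.4,-14.9],-0.01,0.5],[[0.2,0.4,-14.9],-0.01,0.6],[[0.2,0.4,-14.9],-0.01,0.6]]}}

```text
clock: 5.88
tool_pos: [0.543, 0.01, 0.1228]
orientation: [-179.9, 0.1, -112.1]
force: [-0.5, -1.3, -0.6]
opening: 0.0662
gripper_force: 0.0
```

```bash
python3 - <<'E'
from h import *
np.set_printoptions(precision=4,suppress=True)
w=ctrl.snapshot("wrist"); save(w,"wrist2.png")
s=ctrl.get_obs(); print(s["tool_pos"],s["orientation"],s["force"],s["opening"],w["cx"])
g=cv2.cvtColor(w["img"],cv2.COLOR_RGB2GRAY).astype(int)
print([(r,np.flatnonzero(g[r,200:360]<95)[[0,-1]]+200) for r in range(0,260,20) if (g[r,200:360]<95).any()])
E
```

```text
[0.5429 0.01   0.1227] [-179.9136    0.0755 -112.1146] [-0.9721 -0.6698  0.069 ] 0.06257322528368024 281.1832256104166
[(120, array([311, 359])), (140, array([278, 359])), (160, array([270, 304])), (180, array([269, 300])), (200, array([269, 299])), (220, array([269, 298])), (240, array([268, 298]))]
```

View pics/wrist2.png

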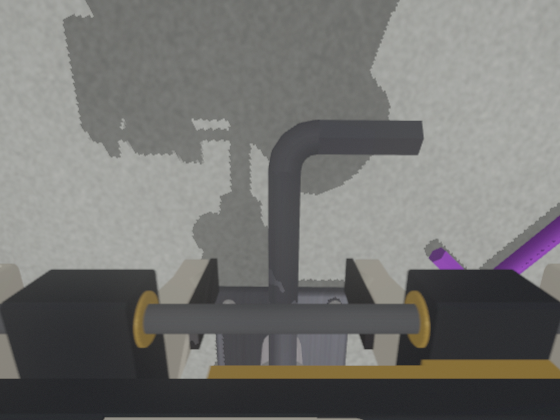

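The key (column ~283) lies almost centred between the fingers (mid ~281.5). Closing on it now.

Request:
{"method": "apply_moves", "body": {"commands": [[[-0.05,0,0],0,0.7],[[-0.05,0,0],0,0.8],[[-0.05,0,0],0,0.8],[[-0.05,0,0],0,0.8],[[-0.05,0,0],0,0.85],[[-0.05,0,0],0,1],[[-0.05,0,0],0,1],[[-0.05,0,0],0,1],[[-0.05,0,0],0,1],[[-0.05,0,0],0,1],[[-0.05,0,0],0,1]]}}

```text
clock: 6.85
tool_pos: [0.542, 0.0097, 0.1216]
orientation: [-180.0, -0.0, -112.1]
force: [1.2, -1.6, -0.4]
opening: 0.0135
gripper_force: 30.0
```

Request:
{"method": "apply_moves", "body": {"commands": [[[-0.15,-0.37,0],0,1],[[-0.3,-0.74,0],0,1],[[-0.45,-1.11,0],0,1],[[-0.6,-1.48,0],0,1],[[-0.75,-1.85,0],0,1],[[-0.9,-2.22,0],0,1],[[-1.13,-2.78,0],0,1],[[-1.5,-3.7,0],0,1],[[-1.88,-4.63,0],0,1],[[-1.88,-4.63,0],0,1]]}}

```text
clock: 7.68
tool_pos: [0.5215, -0.0383, 0.1214]
orientation: [179.9, -0.0, -112.2]
force: [-0.1, -0.4, -3.2]
opening: 0.0139
gripper_force: 30.0
```

```bash
python3 - <<'E'
from h import *
np.set_printoptions(precision=4,suppress=True)
P={n:ctrl.snapshot(n) for n in("scene","side","wrist")}
s=ctrl.get_obs(); print(s["clock"],s["tool_pos"],s["orientation"],s["force"],s["moment"],s["opening"])
b,w,a=P["side"],P["wrist"],P["scene"]
save(w,"wrist3.png");save(b,"side3.png");save(a,"scene3.png")
c=b["img"][120:260,180:380]; cb=a["img"][120:260,170:370]
cv2.imwrite("pics/c3.png",cv2.cvtColor(np.vstack([cv2.resize(c,None,fx=2,fy=2,interpolation=2),cv2.resize(cb,None,fx=2,fy=2,interpolation=2)]),cv2.COLOR_RGB2BGR))
for t in["hexkey","short_tip","long_tip"]:
  for n,p in P.items(): print(t,n,[(np.round(d["at"],1).tolist(),round(d["score"],2)) for d in ctrl.spot_point(p,t)[:4]])
E
```

```text
7.8333 [ 0.523  -0.0369  0.1217] [-179.9871    0.0081 -112.1572] [-0.2122  0.4381 -2.9146] [0.0144 0.0087 0.0098] 0.013881035347518935
hexkey scene [([318.2, 246.2], 0.8), ([266.8, 166.1], 0.65)]
hexkey side [([269.4, 276.0], 0.85), ([306.1, 171.0], 0.69), ([367.8, 222.4], 0.65)]
hexkey wrist [([281.6, 139.2], 0.83), ([462.8, 340.2], 0.71)]
short_tip scene [([296.9, 236.0], 0.81), ([282.1, 173.3], 0.46)]
short_tip side [([360.4, 231.1], 0.78), ([317.0, 185.0], 0.71), ([275.3, 260.3], 0.69)]
short_tip wrist [([515.4, 26.8], 0.65)]
long_tip scene [([339.8, 206.1], 0.82), ([241.2, 212.2], 0.58)]
long_tip side [([333.7, 289.1], 0.58), ([315.5, 202.8], 0.56), ([249.5, 189.2], 0.48)]
long_tip wrist [([293.4, 63.1], 0.67)]
```

View pics/c3.png

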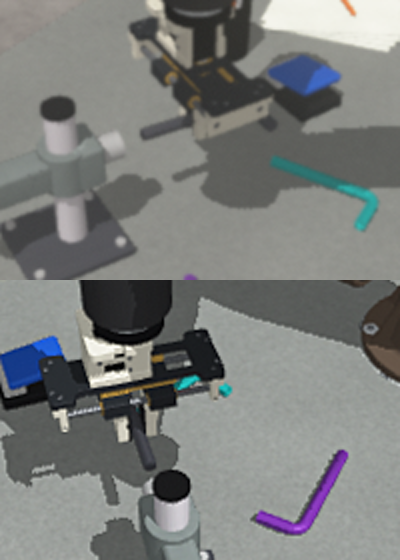

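The side crop shows the key clear of the socket and held level, with the free long tip at about (142,135) in the crop. Now I'll swing it round.

Request:
{"method": "apply_moves", "body": {"commands": [[[2,-0.7,0.3],0,1],[[4.5,-1.6,0.3],0,1],[[6.6,-2.4,0.3],-0.1,1],[[6.6,-2.4,0.3],-0.22,1],[[6.6,-2.4,0.3],-0.34,1],[[6.6,-2.4,0.3],-0.46,1],[[6.6,-2.4,0.3],-0.58,1],[[6.6,-2.4,0.3],-0.7,1],[[6.6,-2.4,0.3],-0.82,1],[[6.6,-2.4,0.3],-0.94,1],[[6.6,-2.4,0.3],-1.06,1],[[6.6,-2.4,0.3],-1.18,1],[[6.6,-2.4,0.3],-1.3,1],[[6.6,-2.4,0.3],-1.4,1],[[6.6,-2.4,0.3],-1.5,1],[[6.6,-2.4,0.3],-1.57,1],[[6.6,-2.4,0.3],-1.57,1],[[6.6,-2.4,0.3],-1.57,1],[[6.6,-2.4,0.3],-1.57,1]]}}

```text
clock: 9.87
tool_pos: [0.589, -0.0605, 0.1245]
orientation: [-180.0, -0.0, 158.1]
force: [0.0, -0.1, -2.4]
opening: 0.0135
gripper_force: 30.0
```

```bash
python3 - <<'E'
from h import *
np.set_printoptions(precision=4,suppress=True)
P={n:ctrl.snapshot(n) for n in("scene","side","wrist")}
s=ctrl.get_obs(); print(s["clock"],s["tool_pos"],s["orientation"],s["force"],s["moment"],s["opening"])
b,w,a=P["side"],P["wrist"],P["scene"]
for t in["hexkey","short_tip","long_tip","socket"]:
  for n,p in P.items(): print(t,n,[(np.round(d["at"],1).tolist(),round(d["score"],2)) for d in ctrl.spot_point(p,t)[:4]])
ps=np.radians(67.85);R=rz(ps);S=np.array([.5617,.0581,.125]);T=s["tool_pos"]
B=T+R@[0,.071,0];st=B+R@[.056,0,0]; print("tcp in socket",R.T@(T-S))
for n,X in dict(bend=B,st=st,socket=S).items(): print(n,[proj(p,X) for p in P.values()])
W=lambda i:cv2.cvtColor(i,cv2.COLOR_RGB2BGR)
c=cv2.resize(b["img"][130:240,200:340],None,fx=2.8,fy=2.8,interpolation=2); d=cv2.resize(a["img"][140:250,180:320],None,fx=2.8,fy=2.8,interpolation=2)
top=np.hstack([c,d]); cv2.imwrite("pics/c4.png",W(np.vstack([top,cv2.resize(w["img"][60:260],(top.shape[1],280))])))
E
```

```text
10.0167 [ 0.589  -0.0605  0.1245] [-179.9975   -0.0037  158.0025] [ 0.9771  0.6296 -2.0384] [-0.1152 -0.0719  0.0338] 0.013342518386467344
hexkey scene [([238.7, 194.6], 0.64), ([320.7, 246.2], 0.6), ([266.6, 167.4], 0.58)]
hexkey side [([366.8, 220.4], 0.9), ([270.6, 275.3], 0.83), ([281.0, 176.5], 0.67), ([219.4, 238.4], 0.4)]
hexkey wrist [([283.9, 139.6], 0.64), ([412.0, 139.7], 0.62)]
short_tip scene [([297.4, 236.2], 0.59), ([279.7, 173.4], 0.54), ([243.3, 209.3], 0.5)]
short_tip side [([357.9, 232.2], 0.83), ([258.8, 188.0], 0.8), ([276.5, 262.1], 0.78)]
short_tip wrist [([409.1, 139.6], 0.88)]
long_tip scene [([173.0, 202.6], 0.78), ([233.4, 194.1], 0.65), ([339.2, 205.9], 0.64)]
long_tip side [([316.8, 198.3], 0.91), ([335.7, 289.8], 0.78)]
long_tip wrist [([127.5, 118.2], 0.93)]
socket scene [([248.3, 221.3], 0.93)]
socket side [([235.6, 194.8], 0.98)]
socket wrist [([519.2, 142.1], 0.73)]
tcp in socket [-0.0995 -0.07   -0.0005]
bend [array([237.9536, 191.4312]), array([275.7331, 178.9157]), array([283.5438, 139.1397])]
st [array([243.8961, 208.5064]), array([255.1139, 186.4594]), array([418.18  , 139.4976])]
socket [array([248.3459, 222.5813]), array([238.2928, 192.128 ]), array([523.0498, 142.3997])]
```

View pics/c4.png

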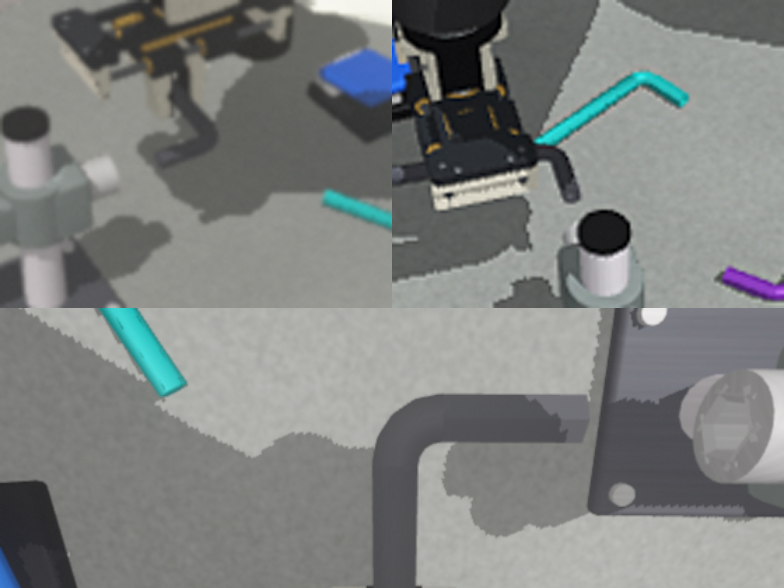

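The lower part of the picture is the wrist view. The short arm runs level towards the screw head, with its tip at wrist (420,139), and the socket face is centred at about (526,144). Next I'll close in to ~10 mm and check alignment.

Request:
{"method": "apply_moves", "body": {"commands": [[[0.3,0.7,0],0,1],[[0.6,1.4,0],0,1],[[0.9,2.1,0],0,1],[[1.2,2.7,0],0,1],[[1.34,3.02,0],0,1],[[1.34,3.02,0],0,1],[[1.34,3.02,0],0,1]]}}

```text
clock: 11.2
tool_pos: [0.6024, -0.0299, 0.1244]
orientation: [-180.0, -0.0, 158.0]
force: [-0.3, 0.3, -2.7]
opening: 0.0135
gripper_force: 30.0
```

```bash
python3 - <<'E'
from h import *
np.set_printoptions(precision=4,suppress=True)
P={n:ctrl.snapshot(n) for n in("scene","side","wrist")}
s=ctrl.get_obs(); print(s["clock"],s["tool_pos"],s["orientation"],s["force"])
b,w,a=P["side"],P["wrist"],P["scene"]
ps=np.radians(67.85);R=rz(ps);S=np.array([.5617,.0581,.125]);T=s["tool_pos"]
print("tcp in socket",R.T@(T-S))
q=lambda p,u: np.round(proj(p,S+R@np.array(u)/1000),1)
for u in([0,0,0],[0,1,0],[0,0,1],[1,0,0],[-10,0,0]): print(u,[q(p,u) for p in(w,b,a)])
W=lambda i:cv2.cvtColor(i,cv2.COLOR_RGB2BGR)
m=w["img"].copy()
c=cv2.resize(m[85:195,360:560],None,fx=4,fy=4,interpolation=cv2.INTER_CUBIC)
# rim circle r16.5 & hex predicted
for t in np.linspace(0,2*np.pi,40): 
    u=(q(w,[0,16.5*np.cos(t),16.5*np.sin(t)])-[360,85])*4; cv2.circle(c,tuple(int(k) for k in u),1,(255,0,0),-1)
cv2.imwrite("pics/w5.png",W(c))
d=np.hstack([cv2.resize(i[r:r+50,k:k+65],None,fx=6,fy=6,interpolation=2) for i,r,k in((b["img"],165,215),(a["img"],180,220))])
cv2.imwrite("pics/s5.png",W(d))
E
```

```text
11.35 [ 0.6022 -0.0305  0.1245] [-179.9928   -0.0103  157.9218] [ 0.0145 -0.4044 -2.1225]
tcp in socket [-0.0668 -0.0709 -0.0005]
[0, 0, 0] [array([444.1, 139.7]), array([238.3, 192.1]), array([248.3, 222.6])]
[0, 1, 0] [array([444.4, 137.2]), array([238.5, 192.4]), array([248.8, 222.5])]
[0, 0, 1] [array([445.2, 139.9]), array([238.3, 191.8]), array([248.3, 222.3])]
[1, 0, 0] [array([446.5, 139.7]), array([237.9, 192.3]), array([248.5, 222.9])]
[-10, 0, 0] [array([419.9, 139.7]), array([242.2, 190.7]), array([247.2, 219.3])]
```

View pics/w5.png

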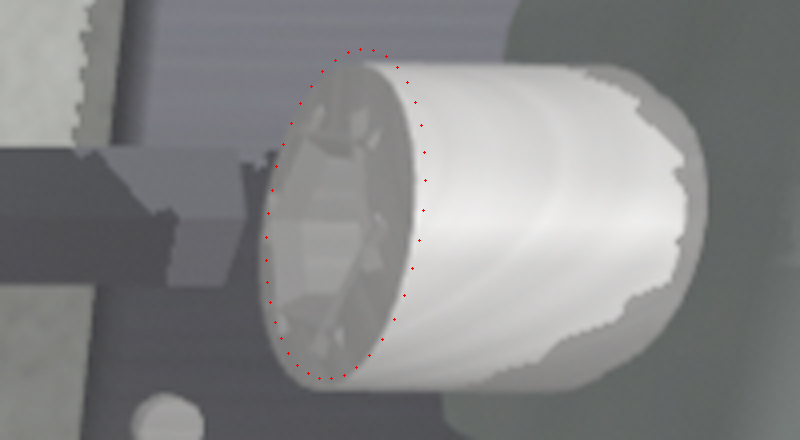

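View pics/s5.png

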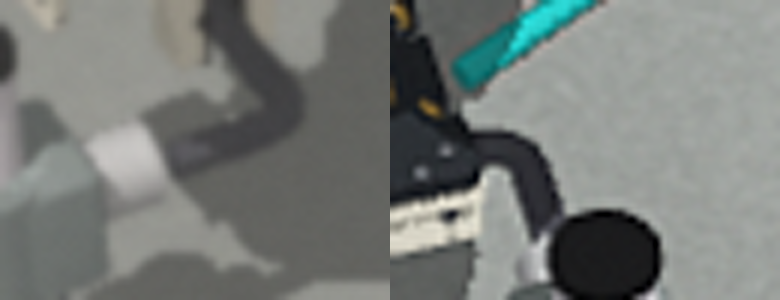

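Wrist crop: the socket face is centred at about row 226 of the crop and the key axis at row 217, so the key must go ~1 mm to socket -y. The side crop suggests the key may sit low, so I'll measure that numerically.

```bash
python3 - <<'E'
from h import *
np.set_printoptions(precision=2,suppress=True,linewidth=200)
b=ctrl.snapshot("side"); s=ctrl.get_obs()
g=cv2.cvtColor(b["img"],cv2.COLOR_RGB2GRAY).astype(int)
print("rows 175..205")
for c in (231,233,235,237,239): print("head",c,g[178:206,c])
for c in (246,248,250,252,254,256,258,260): print("key",c,g[178:206,c])
ps=np.radians(67.85);R=rz(ps);S=np.array([.5617,.0581,.125]);T=s["tool_pos"]
print(T)
# predicted silhouettes: row range at column for head (cyl r16.5 x 0..30) and key (hex r 8.08 vertices, x tip..)
def sil(x0,x1,pts,col):
    L=[]
    for y,z in pts:
        p0,p1=[proj(b,S+R@[x,y,z]) for x in(x0,x1)]
        t=(col-p0[0])/(p1[0]-p0[0]); L.append(p0[1]+t*(p1[1]-p0[1])) if 0<=t<=1 else 0
    return np.array([min(L),max(L)]) if L else None
an=np.radians(np.arange(0,360,10)); head=[(.0165*np.cos(t),.0165*np.sin(t)) for t in an]
for c in(231,233,235,237,239): print("head pred",c,sil(0,.03,head,c))
for dz in(0,-.004):
  y=T[:3]; yk=(R.T@(T-S))[1]+.071
  hx=[(yk+.00808*np.sin(t),dz+.00808*np.cos(t)) for t in np.radians(np.arange(0,360,60))]
  for c in(246,250,254,258): print("key pred",dz,c,sil(-.06,-.011,hx,c))
E
```

```text
rows 175..205
head 231 [150 149 151 151 152 150 150 149 153 168 183 191 194 189 179 153 127 115 108 105 104 105 106 107 109 110 107 107]
head 233 [148 149 149 151 152 153 153 152 161 177 188 193 195 196 194 188 172 150 131 125 122 119 116 122 136 143 142 143]
head 235 [148 148 148 151 150 151 149 151 171 185 192 195 197 196 193 188 183 173 160 148 131 122 124 138 146 147 148 149]
head 237 [149 150 150 151 148 146 145 160 179 191 195 198 198 194 190 185 179 170 159 148 133 124 133 144 147 148 148 149]
head 239 [150 153 151 149 141 119 107 116 146 171 186 194 195 193 188 182 171 163 152 137 125 132 144 149 150 149 148 149]
key 246 [148 142 119 103 101  98 100  98  94  84  86  89  91  85  75  74  85  95 102 115 133 146 150 149 148 147 147 147]
key 248 [147 143 122 104 100  98  98  96  83  72  77  88  87  78  73  80  94  97  99  99 101 114 134 143 145 145 145 145]
key 250 [147 148 148 135 108  99  98  91  74  69  73  81  79  73  77  92  98  98  99  98  99  99 100 109 124 140 145 146]
key 252 [142 143 139 130 108 100  96  78  68  67  68  67  67  73  86  97  98  99  98  97  98  99  98 107 
[... 242 characters left out ...]
8  99  99  99 107]
key 258 [ 65  65  67  78  82  73  68  69  67  67  66  74  90  95  97  99  99  99  99  98  98  98  98  99  99 100  99  99]
key 260 [ 64  65  65  64  64  66  68  68  67  67  73  85  96  99  98  98  98  98  97  97  96  97  98  98  99 100  99  99]
[ 0.6  -0.03  0.12]
head pred 231 [187.12 202.48]
head pred 233 [186.4  201.73]
head pred 235 [185.68 200.99]
head pred 237 [186.14 200.24]
head pred 239 [188.36 199.5 ]
key pred 0 246 [185.78 192.88]
key pred 0 250 [184.33 191.41]
key pred 0 254 [182.88 189.93]
key pred 0 258 [181.43 188.46]
key pred -0.004 246 [187.12 194.22]
key pred -0.004 250 [185.67 192.74]
key pred -0.004 254 [184.21 191.26]
key pred -0.004 258 [182.76 189.78]
```

Request:
{"method": "apply_moves", "body": {"commands": [[[0.09,-0.04,0.3],0,1],[[0.2,0.3,0.3],0,1],[[0.39,0.7,0.3],0,1],[[0.39,0.7,0.3],0,1],[[0.39,0.7,0.3],0,1]]}}

```text
clock: 11.82
tool_pos: [0.6064, -0.023, 0.1275]
orientation: [180.0, 0.0, 158.0]
force: [1.1, -0.4, -2.3]
opening: 0.0132
gripper_force: 30.0
```

```bash
python3 - <<'E'
from h import *
np.set_printoptions(precision=2,suppress=True,linewidth=200)
b=ctrl.snapshot("side"); w=ctrl.snapshot("wrist"); s=ctrl.get_obs()
print(s["clock"],s["tool_pos"]*1000,s["force"])
g=cv2.cvtColor(b["img"],cv2.COLOR_RGB2GRAY).astype(int)
for c in (244,246,248,250,252,254): print("key",c,g[178:200,c])
gw=cv2.cvtColor(w["img"],cv2.COLOR_RGB2GRAY).astype(int)
for c in(360,380,400): print("wk",c,gw[115:132,c],gw[148:164,c])
for c in(460,475): print("wh",c,gw[90:112,c],gw[172:192,c])
W=cv2.resize(w["img"][85:195,330:530],None,fx=4,fy=4,interpolation=cv2.INTER_CUBIC); cv2.imwrite("pics/w6.png",cv2.cvtColor(W,cv2.COLOR_RGB2BGR))
ps=np.radians(67.85);R=rz(ps);S=np.array([.5617,.0581,.125]);k=R.T@(s["tool_pos"]-S); print(k*1000)
for x in(-50,-40,-30,-20):
  print(x,proj(b,S+R@[x/1000,k[1]+.071,0]))
E
```

```text
11.9167 [606.23 -23.18 127.46] [ 0.53  0.72 -2.67]
key 244 [148 149 140 113  98  98  99  94  83  73  76  88  90  80  72  77  92  97  98 101 112 131]
key 246 [149 148 144 122 105  99  97  91  75  67  72  81  81  73  77  87  94  97  97  98  99 107]
key 248 [147 149 149 141 113  99  93  81  68  67  69  68  70  72  85  95  97  98  99  97  98  98]
key 250 [133 142 135 116 102  95  83  70  67  69  68  66  69  81  94  98  99  98  97  99  97  97]
key 252 [ 82  99 100  99 103 110  85  70  68  69  67  66  74  90  97  99  99  98  99  98  99  98]
key 254 [64 68 79 89 89 76 68 67 68 66 66 71 84 95 98 99 98 98 99 99 98 98]
wk 360 [174 172 171 171 170 171 145  86  85  86  84  85  85  84  84  86  84] [ 80  80  80  80  80  80  80  85 111 128 129 130 130 128 126 124]
wk 380 [88 90 90 91 91 90 94 90 85 84 84 85 83 83 84 83 83] [78 79 80 79 79 79 78 79 81 84 83 84 84 86 85 85]
wk 400 [121 121 119 120 121 121 119 116 114 114 114 114 113 114 114 114 114] [ 96 103  94  80  79  78  80  79  82  85  84  86  87  87  85  85]
wh 460 [123 121 121 122 123 122 122 123 141 168 180 187 192 194 194 196 198 199 203 205 206 206] [174 159 139 136 133 129 124 113 104 104 104 104 104 105 104 104 104 104 104 101]
wh 475 [100 101 100 101 101 100 101 101 116 155 181 186 187 191 193 195 196 198 200 203 205 207] [139 138 137 134 133 131 124 111 101 101 102 102 101 101 101 101 102 101 102 102]
[-58.49 -71.89   2.46]
-50 [257.14 184.97]
-40 [253.39 186.34]
-30 [249.61 187.71]
-20 [245.81 189.1 ]
```

View pics/w6.png

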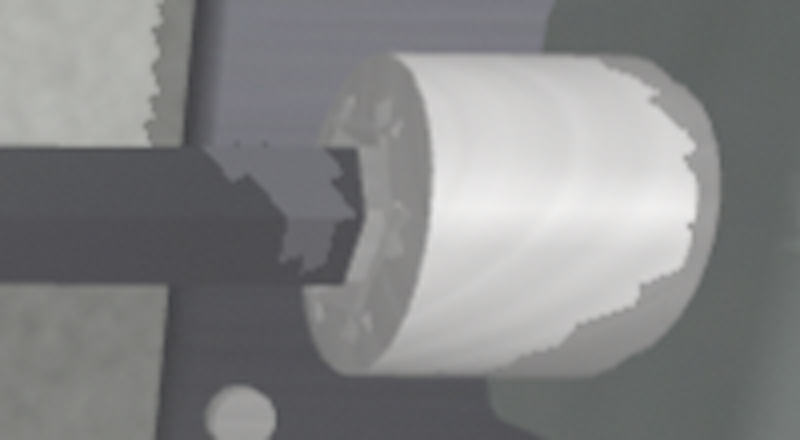

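Wrist crop: the key axis (row 216) and head centre (row 215) now line up, and the side rows agree to within ~1 mm in height. Easing in.

Request:
{"method": "apply_moves", "body": {"commands": [[[0.04,0.09,-0.04],0,1],[[0.08,0.19,-0.04],0,1],[[0.11,0.28,-0.04],0,1],[[0.15,0.37,-0.04],0,1],[[0.15,0.37,-0.04],0,1]]}}

```text
clock: 12.33
tool_pos: [0.6078, -0.0198, 0.1272]
orientation: [-180.0, -0.0, 157.9]
force: [0.1, -2.4, -2.1]
opening: 0.0138
gripper_force: 30.0
```

Request:
{"method": "apply_moves", "body": {"commands": [[[0.04,0.09,0],0,1],[[0.08,0.19,0],0,1],[[0.11,0.28,0],0,1],[[0.11,0.28,0],0,1]]}}

```text
clock: 12.67
tool_pos: [0.609, -0.0184, 0.1275]
orientation: [-179.9, 0.0, 158.0]
force: [0.8, -10.8, -1.8]
opening: 0.0134
gripper_force: 30.3
```

Contact at the flare is pushing the key towards socket -y, so I'll yield that way and continue.

Request:
{"method": "apply_moves", "body": {"commands": [[[0.06,-0.03,0],0,1],[[0.06,-0.03,0],0,1],[[0.1,0.06,0],0,1],[[0.1,0.06,0],0,1]]}}

```text
clock: 13.0
tool_pos: [0.6097, -0.0179, 0.1274]
orientation: [-179.8, 0.0, 158.0]
force: [0.2, -10.5, -1.5]
opening: 0.0134
gripper_force: 30.5
```

```bash
python3 - <<'E'
from h import *
np.set_printoptions(precision=2,suppress=True,linewidth=200)
b=ctrl.snapshot("side"); w=ctrl.snapshot("wrist"); s=ctrl.get_obs()
R=rz(np.radians(67.85));S=np.array([.5617,.0581,.125])
print(s["clock"],R.T@(s["tool_pos"]-S)*1000,"F",R.T@s["force"],"M",R.T@s["moment"],s["orientation"])
g=cv2.cvtColor(b["img"],cv2.COLOR_RGB2GRAY).astype(int)
for c in (244,246,248,250): print("key",c,g[178:200,c])
for x in(-50,-40,-30,-20): print(x,proj(b,S+R@[x/1000,-.0012,0]))
gw=cv2.cvtColor(w["img"],cv2.COLOR_RGB2GRAY).astype(int)
for c in(340,360): print("wk",c,gw[115:130,c],gw[148:164,c])
for c in(445,460): print("wh",c,gw[88:108,c],gw[170:190,c])
W=cv2.resize(w["img"][85:195,310:510],None,fx=3.9,fy=3.9,interpolation=2)
W2=np.hstack([cv2.resize(b["img"][160:210,190:270],None,fx=4,fy=4,interpolation=2),cv2.resize(b["img"][130:200,240:340],None,fx=2.857,fy=2.857,interpolation=2)]); W2=np.pad(W2,((0,0),(0,W.shape[1]-W2.shape[1]),(0,0))) if W2.shape[1]<W.shape[1] else W2[:,:W.shape[1]]
im=np.vstack([W[:390],W2[:200]]); cv2.imwrite("pics/w7.png",cv2.cvtColor(im,cv2.COLOR_RGB2BGR)); print(im.shape)
E
```

```text
13.1 [-52.47 -73.03   2.34] F [-10.22  -3.97  -0.74] M [-1.59  3.48  0.51] [-179.84   -0.    157.96]
key 244 [148 148 143 121 106  99  98  95  82  71  68  70  73  76  74  78  91  99  99  99  98  99]
key 246 [146 149 150 148 137 111  98  92  75  68  68  68  68  68  73  86  95  98  98  98  99 101]
key 248 [113 132 134 118 109 103  98  80  68  68  68  67  67  70  83  96  97  97  98  99  98 100]
key 250 [78 92 97 99 98 98 93 75 67 68 67 65 69 80 95 98 99 98 99 98 98 97]
-50 [257.08 184.89]
-40 [253.33 186.26]
-30 [249.55 187.64]
-20 [245.75 189.03]
wk 340 [175 175 174 173 146  86  86  86  86  85  85  85  85  85  84] [ 80  80  80  81  80  80 103 124 125 126 128 130 130 128 128 127]
wk 360 [127 128 127 126 110  85  83  84  84  84  83  83  84  83  84] [ 80  78  79  79  79  93 117 127 124 124 124 125 127 128 128 128]
wh 445 [124 122 123 122 124 124 124 148 174 182 188 192 194 194 196 198 201 203 205 206] [170 164 146 134 131 129 120 108 105 105 105 104 104 104 104 105 104 102  91  84]
wh 460 [100 101 101 101 101 102 100 116 157 181 186 188 191 194 195 197 199 201 204 205] [137 137 135 134 131 129 118 106 103 103 103 103 101 101 101 102 101 102 101 101]
(590, 780, 3)
```

View pics/w7.png

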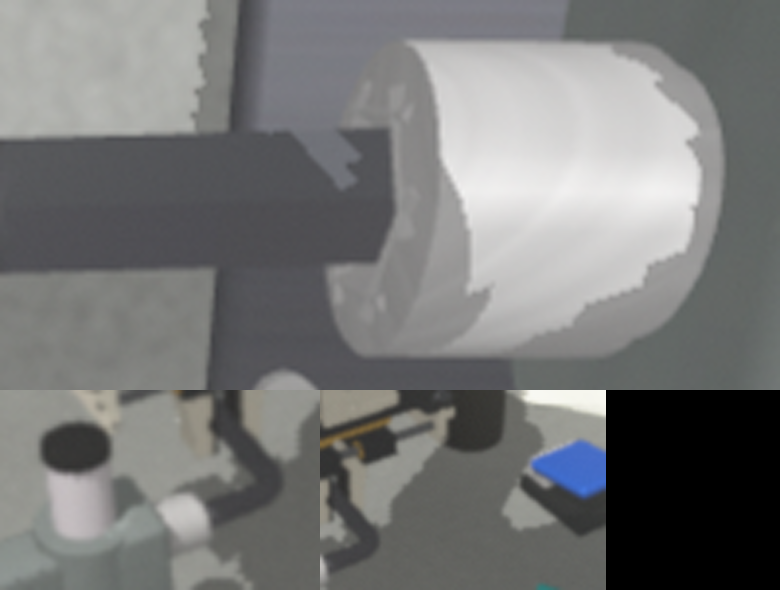

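The tip sits at the mouth, and the key has yawed slightly in the pads under the axial load. That was my last picture, so I'll use numbers from here. Backing off, then checking the key's yaw in the grip.

Request:
{"method": "apply_moves", "body": {"commands": [[[-0.1,-0.2,0],0,1],[[-0.15,-0.37,0],0,1],[[-0.15,-0.37,0],0,1],[[-0.15,-0.37,0],0,1]]}}

```text
clock: 13.43
tool_pos: [0.6084, -0.0199, 0.1272]
orientation: [180.0, -0.0, 157.9]
force: [-0.9, -1.0, -2.3]
opening: 0.0135
gripper_force: 30.0
```

```bash
cat >> h.py <<'E'
def edge(v,lvl,r0):  # first crossing below lvl going from index 0 of v
    v=np.asarray(v,float); i=np.flatnonzero(v<lvl)[0]; return r0+i-(lvl-v[i])/(v[i-1]-v[i]) if i else r0
def wristcheck():
    w=ctrl.snapshot("wrist"); s=ctrl.get_obs()
    R=rz(np.radians(67.85));S=np.array([.5617,.0581,.125])
    print(round(s["clock"],2),"tcp",np.round(R.T@(s["tool_pos"]-S)*1000,2),"F",np.round(R.T@s["force"],1),"M",np.round(R.T@s["moment"],2),np.round(s["orientation"],2))
    g=cv2.GaussianBlur(cv2.cvtColor(w["img"],cv2.COLOR_RGB2GRAY),(1,1),0).astype(int)
    for c in(310,320,330,340,350,360,370):
        t=g[105:138,c]; b=g[140:172,c][::-1]
        print(c,"top",round(edge(t,(t[0]+85)/2,105),2),"bot",round(171-edge(b,(b[0]+80)/2,0),2),end="; ")
    for c in(455,465):
        t=g[88:110,c]; b=g[170:192,c][::-1]
        print("head",c,88+np.argmax(np.diff(t)),191-np.argmax(np.diff(b)))
    return w
E
python3 -c "
from h import *
wristcheck()"
```

```text
13.48 tcp [-54.55 -72.62   2.19] F [-2.8 -1.  -1.7] M [-0.13  0.83  0.1 ] [-180.     -0.    157.93]
310 top 120.92 bot 155.97; 320 top 120.71 bot 155.12; 330 top 120.62 bot 155.21; 340 top 120.61 bot 155.28; 350 top 120.4 bot 155.23; 360 top 120.41 bot 155.14; 370 top 117.58 bot 171; head 455 96 171
head 465 96 178
```

Request:
{"method": "apply_moves", "body": {"commands": [[[0,0,0.08],-0.01,1],[[0.08,0.18,0.08],-0.01,1],[[0.13,0.32,0.08],-0.01,1],[[0.15,0.37,0.08],-0.01,1],[[0.15,0.37,0.08],-0.01,1]]}}

```text
clock: 13.9
tool_pos: [0.6097, -0.016, 0.1278]
orientation: [-180.0, -0.0, 157.4]
force: [-2.4, -0.8, -2.2]
opening: 0.0136
gripper_force: 30.1
```

```bash
python3 -c "
from h import *
wristcheck()"
```

```text
13.95 tcp [-50.59 -72.35   2.76] F [-1.5  1.4 -1.5] M [0.63 0.78 0.24] [-1.7998e+02 -3.0000e-02  1.5737e+02]
310 top 120.52 bot 155.58; 320 top 120.42 bot 154.94; 330 top 120.3 bot 154.87; 340 top 120.29 bot 154.67; 350 top 120.24 bot 154.67; 360 top 119.95 bot 154.37; 370 top 120.1 bot 154.33; head 455 95 176
head 465 100 172
```

Raising it let it enter the flare freely, so I'll continue.

Request:
{"method": "apply_moves", "body": {"commands": [[[0.04,0.09,0],0,1],[[0.08,0.19,0],0,1],[[0.11,0.28,0],0,1],[[0.11,0.28,0],0,1]]}}

```text
clock: 14.28
tool_pos: [0.6109, -0.0135, 0.1279]
orientation: [-180.0, -0.0, 157.4]
force: [-1.2, -4.1, -1.8]
opening: 0.0134
gripper_force: 30.2
```

```bash
python3 -c "
from h import *
wristcheck()"
```

```text
14.33 tcp [-47.77 -72.59   2.92] F [-4.3  0.5 -1.9] M [0.21 1.56 0.33] [-1.7998e+02 -1.0000e-02  1.5736e+02]
310 top 120.37 bot 155.54; 320 top 120.25 bot 154.75; 330 top 120.08 bot 154.79; 340 top 120.01 bot 154.5; 350 top 119.66 bot 154.4; 360 top 119.0 bot 171; 370 top 119.22 bot 153.62; head 455 98 174
head 465 108 188
```

Request:
{"method": "apply_moves", "body": {"commands": [[[0.04,0.09,0],0,1],[[0.08,0.19,0],0,1],[[0.11,0.28,0],0,1],[[0.15,0.37,0],0,1],[[0.15,0.37,0],0,1]]}}

```text
clock: 14.75
tool_pos: [0.6125, -0.0103, 0.1281]
orientation: [-179.9, 0.0, 157.4]
force: [-2.8, -6.7, -2.8]
opening: 0.0135
gripper_force: 30.4
```

```bash
python3 -c "
from h import *
wristcheck()"
```

```text
14.8 tcp [-44.21 -72.85   3.03] F [-7.2 -1.5 -2.2] M [-0.39  2.45  0.47] [-1.7994e+02  1.0000e-02  1.5737e+02]
310 top 120.19 bot 154.98; 320 top 120.08 bot 154.42; 330 top 119.65 bot 154.19; 340 top 119.36 bot 153.88; 350 top 119.24 bot 153.9; 360 top 119.42 bot 154.0; 370 top 118.56 bot 153.5; head 455 107 191
head 465 104 183
```

Request:
{"method": "apply_moves", "body": {"commands": [[[-0.02,0.01,0],-0.008,1],[[0,0.1,0],-0.015,1],[[0.04,0.2,0],-0.015,1],[[0.08,0.29,0],-0.015,1],[[0.12,0.38,0],-0.015,1],[[0.12,0.38,0],-0.015,1]]}}

```text
clock: 15.3
tool_pos: [0.6136, -0.0071, 0.1281]
orientation: [-179.9, 0.0, 156.5]
force: [-1.6, -9.5, -1.9]
opening: 0.0133
gripper_force: 30.7
```

```bash
python3 -c "
from h import *
wristcheck()"
```

```text
15.35 tcp [-40.88 -72.65   3.1 ] F [-8.8 -2.1 -1.3] M [-0.78  3.55  0.56] [-1.7989e+02  1.0000e-02  1.5652e+02]
310 top 119.62 bot 154.41; 320 top 119.45 bot 153.9; 330 top 119.17 bot 153.72; 340 top 118.67 bot 153.4; 350 top 116.21 bot 171; 360 top 117.71 bot 152.25; 370 top 117.66 bot 152.12; head 455 104 190
head 465 95 177
```

The key entered ~11 mm, but it is twisted in the pads (yaw ~0.03, roll ~0.06), which causes the drag. The socket holds it now, so I'll release, square up and regrip.

Request:
{"method": "apply_moves", "body": {"commands": [[[-0.04,-0.1,0],0,1],[[-0.04,-0.1,0],0,0.75],[[-0.04,-0.1,0],0,0.7],[[-0.04,-0.1,0],0,0.7],[[-0.04,-0.1,-0.3],0.03,0.7],[[-0.04,-0.1,-0.3],0.03,0.7],[[-0.04,-0.1,-0.3],0.03,0.7]]}}

```text
clock: 15.93
tool_pos: [0.6138, -0.0064, 0.1252]
orientation: [180.0, 0.0, 158.2]
force: [-0.2, 0.1, 0.1]
opening: 0.026
gripper_force: 0.0
```

```bash
python3 - <<'E'
from h import *
w=wristcheck(); s=ctrl.get_obs(); print(s["opening"])
np.set_printoptions(precision=2,suppress=True,linewidth=200)
g=cv2.cvtColor(w["img"],cv2.COLOR_RGB2GRAY).astype(int)
for r in(190,210,230,250): print(r,g[r,225:330:3])
b=ctrl.snapshot("side")
g=cv2.cvtColor(b["img"],cv2.COLOR_RGB2GRAY).astype(int)
for c in (243,245,247): print("key",c,g[178:200,c])
R=rz(np.radians(68.2));S=np.array([.5617,.0581,.125])
for x in(-45,-30,-15): print(x,proj(b,S+R@[x/1000,-.0012,0]))
E
```

```text
15.98 tcp [-40.19 -72.54   0.26] F [ 0.1 -0.4 -0.6] M [-0.09  0.04  0.  ] [1.7996e+02 4.0000e-02 1.5818e+02]
310 top 121.23 bot 156.3; 320 top 120.28 bot 156.91; 330 top 120.26 bot 156.98; 340 top 120.21 bot 156.98; 350 top 120.15 bot 171; 360 top 120.16 bot 157.67; 370 top 120.0 bot 156.23; head 455 103 178
head 465 102 190
0.026477346538186508
190 [124 127 127 128 124 124 128 127 127 126 126 127 125  79  79  81  81  80  82  81  81  80  80  87 127 128 126 128 126 127 128 128 130 131 132]
210 [128 126 125 128 126 127 127 127 128 126 122 122 123  80  80  81  82  81  82  81  81  81  81  92 129 129 126 129 131 129 128 126 131 130 134]
230 [126 124 129 129 126 126 124 125 127 124 170 171 148 105  79  80  83  83  83  82  83  82  82 130 179 178 177 175 174 177 180 176 178 178 178]
250 [128 127 126 126 126 126 124 125 124 123 123 122 121 117  80  80  82  84  84  84  83  82  82 128 176 177 175 177 176 178 174 178 179 180 177]
key 243 [ 68  79  88  96 101 106 101  98  93  80  71  68  69  68  76  86 101 107 107 102  99  98]
key 245 [ 66  64  67  77  90  97 100  97  88  73  69  69  67  67  72  84  95  98  99  97 100 100]
key 247 [ 64  64  65  65  67  78  89  90  75  68  66  68  66  69  78  92  97  97  99  98 100 100]
-45 [255.15 185.51]
-30 [249.51 187.6 ]
-15 [243.81 189.7 ]
```

Key stays in the socket and is now square to the tool. Regripping.

Request:
{"method": "apply_moves", "body": {"commands": [[[0,0,0],0,1],[[0,0,0],0,1],[[0,0,0],0,1],[[0,0,0],0,1],[[0,0,0],0,1],[[0,0,0.05],0,1],[[0.04,0.09,0.1],0,1],[[0.08,0.19,0.1],0,1],[[0.11,0.28,0.1],0,1],[[0.15,0.37,0.1],0,1],[[0.15,0.37,0.1],0,1]]}}

```text
clock: 16.95
tool_pos: [0.6149, -0.0054, 0.126]
orientation: [-179.8, 0.0, 158.2]
force: [3.4, -12.0, -1.5]
opening: 0.0135
gripper_force: 30.3
```

```bash
python3 -c "
from h import *
wristcheck()"
```

```text
17.0 tcp [-38.86 -73.19   0.99] F [-10.1  -6.7  -2.3] M [-2.66  3.8   0.35] [-1.7981e+02  3.0000e-02  1.5824e+02]
310 top 120.22 bot 156.72; 320 top 120.02 bot 156.48; 330 top 119.59 bot 156.55; 340 top 119.38 bot 156.2; 350 top 119.08 bot 171; 360 top 118.65 bot 155.75; 370 top 118.77 bot 155.57; head 455 103 188
head 465 92 190
```

```bash
python3 - <<'E'
from h import *
np.set_printoptions(linewidth=220)
w=ctrl.snapshot("wrist"); g=cv2.cvtColor(w["img"],cv2.COLOR_RGB2GRAY).astype(int)
print("cols 320..440 step 4")
for r in(100,110,124,130,136,142,148,152,160): print(r,g[r,320:440:4])
# long arm columns
for r in(190,210): print(r,g[r,255:305:2])
# bend outline: column where row 125 starts dark going left
for r in(124,130,138): print(r,g[r,255:300:2])
E
```

```text
cols 320..440 step 4
100 [170 170 180 176 176 181 129 131 121  89 116 122 123 123 129 131 139 194 197 198 197 195 192 193 195 192 190 190 191 194]
110 [177 178 178 175 176 175 128 128  87  93 122 122 123 140 130 146 132 153 157 155 158 211 205 208 206 205 210 208 205 204]
124 [ 88  88  87  88  86  85  86  87  86  85  86  85  85  85  85 138 134 143 161 158 162 161 161 160 158 172 220 218 216 215]
130 [ 87  86  87  86  87  85  85  85  84  85  86  85  85  85  85 140 135 147 159 161 161 163 160 159 158 159 161 159 230 229]
136 [ 87  87  87  86  86  85  85  85  84  84  84  84  85  85  86 140 138 150 160 161 162 160 158 157 159 162 158 158 156 234]
142 [ 84  83  83  81  82  80  80  79  79  79  79  79  80  79  79 147 135 158 158 158 157 155 154 158 158 155 156 154 157 221]
148 [ 80  80  79  79  79  79  79  80  79  79  78  79  79  79 112 130 134 156 155 154 152 154 156 153 152 151 153 157 158 209]
152 [ 79  80  80  79  79  79  79  77  79  77  79  79  78  78 138 132 133 152 152 151 154 155 152 152 151 153 156 155 154 202]
160 [129 130 124 126 128 128 127  98  81  86  86  86 144 134 129 130 142 150 148 146 146 147 149 151 150 149 148 149 153 183]
190 [126 126 127 115  79  80  80  82  82  83  81  82  81  82  80  81  81  79  79  92 127 126 128 128 127]
210 [123 123 125 124  91  79  79  82  81  82  82  83  83  81  82  82  82  80  82  90 131 129 129 128 127]
124 [173 173 174 173 173 173 177 178 176 178 180 175 172 172 174 176 178 176 159 141 114  83  85]
130 [175 178 180 178 178 178 172 171 173 177 179 177 173 169 105  84  85  87  89  88  90  88  89]
138 [171 173 174 173 175 177 176 176 174 124  85  87  88  88  88  89  88  90  89  90  92  91  92]
```

Request:
{"method": "apply_moves", "body": {"commands": [[[0,0,0],-0.012,1],[[0,0,0],-0.025,1],[[0,0,0],-0.025,1],[[0,0,0],-0.025,1]]}}

```text
clock: 17.38
tool_pos: [0.6144, -0.0058, 0.1259]
orientation: [-179.8, -0.0, 156.8]
force: [1.3, -13.0, -1.2]
opening: 0.0137
gripper_force: 30.7
```

```bash
python3 -c "
from h import *
wristcheck()"
```

```text
17.43 tcp [-39.35 -72.88   0.91] F [-11.6  -4.9  -1.6] M [-2.34  4.22  0.57] [-1.7978e+02 -1.0000e-02  1.5680e+02]
310 top 119.35 bot 156.11; 320 top 119.2 bot 155.75; 330 top 118.53 bot 155.5; 340 top 118.25 bot 155.13; 350 top 105.88 bot 171.0; 360 top 117.19 bot 154.67; 370 top 116.83 bot 153.83; head 455 104 188
head 465 102 184
```

Request:
{"method": "apply_moves", "body": {"commands": [[[0,0,0.07],0,1],[[0,0,0.15],0,1],[[0,0,0.15],0,1],[[0,0,0.15],0,1]]}}

```text
clock: 17.77
tool_pos: [0.6142, -0.0054, 0.1272]
orientation: [-179.8, -0.0, 156.8]
force: [0.4, -11.8, -2.0]
opening: 0.0139
gripper_force: 30.4
```

```bash
python3 -c "
from h import *
wristcheck()"
```

```text
17.82 tcp [-39.02 -72.6    2.24] F [-9.8 -5.3 -2. ] M [-1.93  3.66  0.49] [-1.798e+02 -3.000e-02  1.568e+02]
310 top 119.58 bot 155.69; 320 top 119.25 bot 155.54; 330 top 118.88 bot 155.21; 340 top 113.85 bot 154.93; 350 top 105 bot 170.75; 360 top 117.58 bot 154.0; 370 top 117.67 bot 150.42; head 455 88 185
head 465 88 191
```

Request:
{"method": "apply_moves", "body": {"commands": [[[0.06,-0.03,0.08],0,1],[[0.1,-0.04,0.15],0,1],[[0.1,-0.04,0.15],0,1],[[0.1,-0.04,0.15],0,1]]}}

```text
clock: 18.15
tool_pos: [0.6145, -0.0048, 0.1282]
orientation: [-179.8, -0.1, 156.8]
force: [-0.9, -5.7, -2.0]
opening: 0.0132
gripper_force: 30.2
```

```bash
python3 -c "
from h import *
wristcheck()"
```

```text
18.2 tcp [-38.39 -72.63   3.18] F [-5.8 -1.5 -2.9] M [-0.54  2.22  0.32] [-1.7983e+02 -1.3000e-01  1.5678e+02]
310 top 119.39 bot 155.11; 320 top 119.25 bot 154.98; 330 top 118.78 bot 154.74; 340 top 107.86 bot 154.54; 350 top 105 bot 170.5; 360 top 117.64 bot 153.07; 370 top 129.2 bot 141.0; head 455 93 178
head 465 93 186
```

Lifting frees it. Advancing again with a little more lift.

Request:
{"method": "apply_moves", "body": {"commands": [[[0.04,0.09,0.05],0,1],[[0.08,0.19,0.08],0,1],[[0.11,0.28,0.08],0,1],[[0.15,0.37,0.08],0,1],[[0.15,0.37,0.08],0,1]]}}

```text
clock: 18.62
tool_pos: [0.6162, -0.0014, 0.1291]
orientation: [-179.8, -0.1, 156.8]
force: [-1.2, -8.1, -2.9]
opening: 0.0134
gripper_force: 30.3
```

```bash
python3 -c "
from h import *
wristcheck()"
```

```text
18.67 tcp [-34.66 -72.88   4.09] F [-7.4 -1.9 -2.5] M [-0.92  2.79  0.44] [-1.7980e+02 -1.1000e-01  1.5679e+02]
310 top 119.26 bot 154.65; 320 top 118.64 bot 154.43; 330 top 118.32 bot 154.12; 340 top 118.13 bot 153.58; 350 top 117.36 bot 152.83; 360 top 127.67 bot 140.29; Traceback (most recent call last):
  File "<string>", line 3, in <module>
    wristcheck()
    ~~~~~~~~~~^^
  File "h.py", line 40, in wristcheck
    print(c,"top",round(edge(t,(t[0]+85)/2,105),2),"bot",round(171-edge(b,(b[0]+80)/2,0),2),end="; ")
                        ~~~~^^^^^^^^^^^^^^^^^^^
  File "h.py", line 32, in edge
    v=np.asarray(v,float); i=np.flatnonzero(v<lvl)[0]; return r0+i-(lvl-v[i])/(v[i-1]-v[i]) if i else r0
                             ~~~~~~~~~~~~~~~~~~~~~^^^
IndexError: index 0 is out of bounds for axis 0 with size 0
```

Request:
{"method": "apply_moves", "body": {"commands": [[[0.08,0.08,0.04],0,1],[[0.12,0.17,0.04],0,1],[[0.16,0.27,0.04],0,1],[[0.2,0.36,0.04],0,1],[[0.24,0.45,0.04],0,1],[[0.24,0.45,0.04],0,1]]}}

```text
clock: 19.17
tool_pos: [0.6183, 0.0006, 0.1296]
orientation: [-179.6, -0.1, 156.8]
force: [1.1, -20.0, -2.4]
opening: 0.014
gripper_force: 31.1
```

```bash
sed -i 's/^    for c in(310.*$/    for c in(310,320,330):/; /for c in(455/,/head",c/d' h.py; python3 -c "
from h import *
wristcheck()"
```

```text
19.22 tcp [-31.98 -74.12   4.6 ] F [-17.3  -8.1  -2. ] M [-3.04  6.44  0.64] [-1.7961e+02 -9.0000e-02  1.5680e+02]
310 top 118.2 bot 153.74; 320 top 117.34 bot 152.9; 330 top 116.61 bot 152.48;
```

```bash
python3 - <<'E'
from h import *
np.set_printoptions(linewidth=220)
w=ctrl.snapshot("wrist"); g=cv2.cvtColor(w["img"],cv2.COLOR_RGB2GRAY).astype(int)
for r in(124,130,136,142,148): print(r,g[r,340:390:2])
for r in(130,138,146): print(r,g[r,258:290:2])
s=ctrl.get_obs(); R=rz(np.radians(68.4))
# image scale: tool-frame points at key height
T=s["tool_pos"]
for dz in(0,.008):
  for x in(-7,0,20,25,30,35,40,56): print(dz,x,proj(w,T+R@[x/1000,.071,dz+.001]),end=" ")
E
```

```text
124 [ 87  85  87  85  86  86  86 127 135 135 134 145 161 160 160 162 162 162 163 163 162 161 160 160 159]
130 [ 87  86  86  86  86  85  86 118 139 143 134 147 160 161 162 162 162 163 163 161 161 160 158 159 158]
136 [ 86  84  85  84  84  83  83 120 147 136 134 150 158 158 158 159 158 157 157 155 155 154 156 159 159]
142 [ 81  80  80  79  80  80  91 137 130 132 135 156 156 155 155 153 152 151 151 153 156 156 154 153 152]
148 [ 81  80  80  79  80  80 125 130 132 129 136 151 149 149 149 150 151 153 153 151 150 149 150 149 150]
130 [170 173 175 178 177 172 171 172 148  84  86  86  87  89  88  88]
138 [175 175 173 177 145  84  87  86  88  88  89  89  90  90  89  90]
146 [158 167 103  83  87  87  88  88  89  90  89  89  88  87  87  88]
0 -7 [261.25327641 139.7664282 ] 0 0 [278.16334156 139.28276845] 0 20 [326.62560502 137.89665636] 0 25 [338.77550599 137.54914628] 0 30 [350.93918775 137.20124205] 0 35 [363.11667374 136.852943  ] 0 40 [375.30798749 136.50424844] 0 56 [414.41338879 135.38576024] 0.008 -7 [259.925353   141.32653489] 0.008 0 [277.8358128  140.81553772] 0.008 20 [329.17438307 139.35081461] 0.008 25 [342.04755927 138.98353445] 0.008 30 [354.93620449 138.61581294] 0.008 35 [367.84034662 138.2476493 ] 0.008 40 [380.76001364 137.87904272] 0.008 56 [422.20760226 136.69651581]
```

The key's visible length (~30 mm from the bend to the mouth) puts the tip about 25 mm deep, and the force step is the socket bottom. I'll relieve the push, release, lift and close the fingers above the long arm.

Request:
{"method": "apply_moves", "body": {"commands": [[[-0.05,-0.1,0],0,1],[[-0.08,-0.2,0],0,1],[[-0.08,-0.2,0],0,0.8],[[-0.08,-0.2,0],0,0.6],[[-0.08,-0.2,0],0,0.6],[[-0.08,-0.2,0],0,0.6],[[-0.08,-0.2,0],0,0.6],[[-0.08,-0.2,1.5],0,0.6],[[-0.08,-0.2,3.5],0,0.6],[[0.4,-0.4,4.2],0,1],[[1.03,-0.65,4.2],0,1],[[1.03,-0.65,4.2],0,1],[[1.03,-0.65,4.2],0,1],[[1.03,-0.65,4.2],0,1]]}}

```text
clock: 20.43
tool_pos: [0.6294, -0.002, 0.1708]
orientation: [-179.9, -0.1, 156.8]
force: [-0.5, -0.1, 0.4]
opening: 0.0071
gripper_force: 0.0
```

```bash
python3 - <<'E'
from h import *
np.set_printoptions(linewidth=220)
w=wristcheck(); g=cv2.cvtColor(w["img"],cv2.COLOR_RGB2GRAY).astype(int)
s=ctrl.get_obs(); print(s["opening"])
for r in(120,140,160,180,200,220,240): print(r,g[r,230:390:4])
R=rz(np.radians(68.4)); S=np.array([.5617,.0581,.125])+R@[-.0008,-.0012,0]
for n,u in dict(bend=[-31,0,0],r70=[-31,-70,-2],mouth=[0,0,0]).items(): print(n,proj(w,S+R@np.array(u)/1000))
E
```

```text
20.48 tcp [-30.15 -85.37  45.92] F [-0.3 -0.1 -0.6] M [-0.05  0.05  0.03] [-1.7994e+02 -9.0000e-02  1.5677e+02]Traceback (most recent call last):
  File "<stdin>", line 3, in <module>
  File "h.py", line 40, in wristcheck
    print(c,"top",round(edge(t,(t[0]+85)/2,105),2),"bot",round(171-edge(b,(b[0]+80)/2,0),2),end="; ")
                                                                   ~~~~^^^^^^^^^^^^^^^^^
  File "h.py", line 32, in edge
    v=np.asarray(v,float); i=np.flatnonzero(v<lvl)[0]; return r0+i-(lvl-v[i])/(v[i-1]-v[i]) if i else r0
                             ~~~~~~~~~~~~~~~~~~~~~^^^
IndexError: index 0 is out of bounds for axis 0 with size 0
```

```bash
python3 - <<'E'
from h import *
np.set_printoptions(linewidth=220,precision=1,suppress=True)
w=ctrl.snapshot("wrist"); g=cv2.cvtColor(w["img"],cv2.COLOR_RGB2GRAY).astype(int)
s=ctrl.get_obs(); print(s["opening"])
for r in(100,120,140,160,180,200,220,240,260): print(r,g[r,250:390:4])
R=rz(np.radians(68.4)); S=np.array([.5617,.0581,.125])+R@[-.0008,-.0012,0]
for n,u in dict(bend=[-31,0,0],r70=[-31,-70,-2],mouth=[0,0,0]).items(): print(n,proj(w,S+R@np.array(u)/1000))
for t in("hexkey","socket"): print(t,[(d["at"],d["score"]) for d in ctrl.spot_point(w,t)[:2]])
E
```

```text
0.001818614990677364
100 [171 162 166 166 167 164 138  96 106 108 109 112 112 112 112 113 113 112 113 109  86 110 129 219 223 224 223 221 222 226 222 222 225 229 228]
120 [168 168 145  82  85  83  84  82  78  76  84  89  96  96  96  97  95  95  79  80  79 130 141 185 189 184 185 187 190 189 187 190 194 146 145]
140 [122 118  79  80  80  80  78  77 105 124 123 122 123 123 125 121 122 121 122 123  78  85  86  86  87  85  85  85  85  86  85  96 102 100  99]
160 [120 121  77  79  79  81  80  77  95 122 123 119 122 123 124 127 125 125 124 126  81  84 135 151 151 138  85  84  83  84  83  84  83  82  82]
180 [165 167 111  79  81  81  80  80  84 122 123 123 123 126 124 127 125 126 151 172 168 170 170 174 173 173 172 172 172 172 174 173 174 171 175]
200 [166 165 167  78  81  82  83  78  80 170 169 170 169 169 170 172 168 175 171 176 173 169 175 169 174 172 176 172 173 174 174 173 173 174 172]
220 [165 160 164  80  79  82  81  80  81 170 170 171 171 168 172 174 175 174 174 174 177 177 177 175 172 176 174 174 173 168 173 179 174 174 173]
240 [120 124 119 111  77  81  81  80  79 170 171 164 171 174 173 172 174 173 170 171 173 175 177 168 171 175 171 170 170 170 173 177 170 174 165]
260 [148 149 148 149 149  94  55  78  77  97  59 150 150 150 151 151 151 172 169 174 171 173 171 169 168 172 175 174 171 164 166 169 170 165 170]
bend [276.7 108.4]
r70 [280.6 229.9]
mouth [334.5 106.6]
hexkey [([270.3, 111.2], 0.65), ([43.5, 346.4], 0.58)]
socket [([330.9, 107.4], 0.87)]
```

The key is seated with its mouth-to-bend distance ~32 mm. Now pressing the long arm down with the closed fingertips ~88 mm out from the axis.

Request:
{"method": "apply_moves", "body": {"commands": [[[0.2,-0.3,-0.6],0,1],[[0.2,-0.3,-1.2],0,1],[[0.2,-0.3,-1.6],0,1],[[0.2,-0.3,-1.9],0,1],[[0.2,-0.3,-2.2],0,1],[[0.2,-0.3,-2.2],0,1]]}}

```text
clock: 21.13
tool_pos: [0.6316, -0.0049, 0.1492]
orientation: [-180.0, -0.1, 156.8]
force: [-0.0, -0.0, 0.6]
opening: 0.0003
gripper_force: 0.0
```

Request:
{"method": "apply_moves", "body": {"commands": [[[0,0,-0.2],0,1],[[0,0,-0.4],0,1],[[0,0,-0.4],0,1]]}}

```text
clock: 21.38
tool_pos: [0.6319, -0.0048, 0.1459]
orientation: [-180.0, -0.0, 156.8]
force: [-0.0, 0.5, -0.3]
opening: 0.0003
gripper_force: 0.0
```

Request:
{"method": "apply_moves", "body": {"commands": [[[0,0,-0.2],0,1],[[0,0,-0.4],0,1],[[0,0,-0.4],0,1]]}}

```text
clock: 21.63
tool_pos: [0.6318, -0.0049, 0.1417]
orientation: [-180.0, -0.0, 156.8]
force: [-0.6, -0.5, -0.7]
opening: 0.0005
gripper_force: 0.0
```

Request:
{"method": "apply_moves", "body": {"commands": [[[0,0,-0.2],0,1],[[0,0,-0.4],0,1],[[0,0,-0.4],0,1]]}}

```text
clock: 21.88
tool_pos: [0.6319, -0.0049, 0.1379]
orientation: [-180.0, -0.0, 156.8]
force: [-0.5, -0.0, 1.4]
opening: 0.0002
gripper_force: 0.9
```

Request:
{"method": "apply_moves", "body": {"commands": [[[0,0,-0.2],0,1],[[0,0,-0.4],0,1],[[0,0,-0.4],0,1]]}}

```text
clock: 22.13
tool_pos: [0.6321, -0.0047, 0.1343]
orientation: [180.0, 0.0, 156.8]
force: [-0.8, 2.3, 5.4]
opening: 0.0009
gripper_force: 2.5
```

Request:
{"method": "apply_moves", "body": {"commands": [[[0,0,-0.2],0,1],[[0,0,-0.4],0,1],[[0,0,-0.4],0,1]]}}

```text
clock: 22.38
tool_pos: [0.6321, -0.0046, 0.1304]
orientation: [180.0, 0.0, 156.8]
force: [-1.5, 1.5, 7.1]
opening: 0.0002
gripper_force: 2.8
```

Request:
{"method": "apply_moves", "body": {"commands": [[[0,0,-0.15],0,1],[[0,0,-0.3],0,1],[[0,0,-0.3],0,1]]}}

```text
clock: 22.63
tool_pos: [0.6321, -0.0046, 0.1276]
orientation: [180.0, 0.0, 156.8]
force: [-2.8, 1.6, 6.4]
opening: 0.0004
gripper_force: 2.8
```

Request:
{"method": "apply_moves", "body": {"commands": [[[0,0,-0.15],0,1],[[0,0,-0.3],0,1],[[0,0,-0.3],0,1]]}}

```text
clock: 22.88
tool_pos: [0.6321, -0.0046, 0.1246]
orientation: [180.0, 0.0, 156.8]
force: [-2.2, 1.7, 6.6]
opening: 0.0005
gripper_force: 2.8
```

Force is steady at about 6.6 N, so the screw is turning. Continuing down.

Request:
{"method": "apply_moves", "body": {"commands": [[[0,0,-0.2],0,1],[[0,0,-0.4],0,1],[[0,0,-0.6],0,1],[[0,0,-0.8],0,1],[[0,0,-1.0],0,1],[[0,0,-1.2],0,1],[[0,0,-1.2],0,1]]}}

```text
clock: 23.47
tool_pos: [0.6322, -0.0048, 0.1126]
orientation: [180.0, 0.0, 156.8]
force: [-2.1, 1.0, 6.7]
opening: 0.0007
gripper_force: 2.7
```

Request:
{"method": "apply_moves", "body": {"commands": [[[0,0,-0.2],0,1],[[0,0,-0.4],0,1],[[0,0,-0.6],0,1],[[0,0,-0.8],0,1],[[0,0,-1.0],0,1],[[0,0,-1.2],0,1],[[0,0,-1.2],0,1]]}}

```text
clock: 24.05
tool_pos: [0.6325, -0.0049, 0.1007]
orientation: [180.0, 0.1, 156.8]
force: [-0.7, -0.4, 7.3]
opening: 0.0005
gripper_force: 2.6
```

```bash
python3 - <<'E'
from h import *
np.set_printoptions(precision=2,suppress=True)
P={n:ctrl.snapshot(n) for n in("scene","side","wrist")}; s=ctrl.get_obs()
R=rz(np.radians(68.4)); S=np.array([.5617,.0581,.125])+R@[-.0008,-.0012,0]
print(R.T@(s["tool_pos"]-S)*1000, R.T@s["force"])
for t in("hexkey","socket","long_tip"):
  for n,p in P.items(): print(t,n,[(np.round(d["at"],1).tolist(),round(d["score"],2)) for d in ctrl.spot_point(p,t)[:4]])
for n,p in P.items(): print(n,"bend",proj(p,S+R@[-.031,0,0]),"ltip .6",proj(p,S+R@[-.031,-.145*np.cos(.6),-.145*np.sin(.6)]))
E
```

```text
[-31.75 -87.92 -24.13] [-0.46  1.21  5.64]
hexkey scene [([266.9, 164.0], 0.74), ([244.7, 210.4], 0.57), ([320.8, 252.6], 0.55)]
hexkey side [([367.5, 221.2], 0.75), ([271.0, 274.9], 0.67), ([253.5, 187.0], 0.62)]
hexkey wrist [([265.9, 95.9], 0.56)]
socket scene [([246.8, 222.6], 0.66)]
socket side [([232.3, 193.2], 0.67)]
socket wrist [([365.9, 89.4], 0.84)]
long_tip scene [([340.2, 205.5], 0.95), ([233.4, 190.3], 0.65)]
long_tip side [([315.7, 201.0], 0.67), ([227.5, 187.1], 0.54)]
long_tip wrist [([283.7, 296.2], 0.58)]
scene bend [244.08 212.33] ltip .6 [194.98 247.26]
side bend [250.17 187.32] ltip .6 [229.27 186.1 ]
wrist bend [278.23  92.34] ltip .6 [284.75 288.15]
```

```bash
python3 - <<'E'
from h import *
np.set_printoptions(precision=1,suppress=True,linewidth=220)
w=ctrl.snapshot("wrist"); g=cv2.cvtColor(w["img"],cv2.COLOR_RGB2GRAY).astype(int)
R=rz(np.radians(68.4)); S=np.array([.5617,.0581,.125])+R@[-.0008,-.0012,0]
for x in(-38,-34,-31,-24,0): print(x,proj(w,S+R@[x/1000,0,0]),proj(w,S+R@[x/1000,0,.008]))
for r in(80,88,96,104,112): print(r,g[r,240:400:4])
E
```

```text
-38 [257.1  93. ] [255.3  91.5]
-34 [269.2  92.6] [268.3  91.1]
-31 [278.3  92.3] [278.   90.8]
-24 [299.4  91.7] [300.8  90.1]
0 [372.2  89.5] [379.1  87.8]
80 [180 177 175 182 182 177 176 182 143  82  84  86  86  86  86  86  87  89  88  87  87  86  86  86  87  87  87  86  87  86  85  85  85  85 149 138 135 149 163 163]
88 [179 180 175 176 177 177  82  85  85  86  86  87  89  87  88  90  88  87  87  88  87  86  86  86  87  86  86  86  85  85  86  85  86  86 150 138 135 156 162 159]
96 [184 181 177 175 157  83  86  87  86  86  85  87  88  87  86  85  85  87  87  87  85  85  85  85  85  86  85  85  85  85  87  85  86  86 146 154 135 158 156 159]
104 [177 177 177 126  84  84  86  87  87  86  85  84  83  81  81  81  82  81  80  81  78  79  78  77  75  74  74  72  74  73  72  73  73  76 150 136 136 155 157 156]
112 [183 179 170  84  87  87  86  86  86  82  82  82  81  78  78  75  74  73  73  73  73  73  73  72  73  72  72  72  72  73  72  72  73 136 131 135 146 153 154 153]
```

The key is still fully in: ~36 mm visible from its outer edge to the mouth. Continuing, slower.

Request:
{"method": "apply_moves", "body": {"commands": [[[0,0,-0.2],0,1],[[0,0,-0.4],0,1],[[0,0,-0.6],0,1],[[0,0,-0.8],0,1],[[0,0,-1.0],0,1],[[0,0,-1.0],0,1]]}}

```text
clock: 25.2
tool_pos: [0.6327, -0.005, 0.0907]
orientation: [180.0, 0.1, 156.8]
force: [0.6, 0.2, 5.3]
opening: 0.0007
gripper_force: 2.5
```

Request:
{"method": "apply_moves", "body": {"commands": [[[0,0,-0.15],0,1],[[0,0,-0.3],0,1],[[0,0,-0.4],0,1],[[0,0,-0.4],0,1]]}}

```text
clock: 25.53
tool_pos: [0.6328, -0.005, 0.0869]
orientation: [180.0, 0.1, 156.8]
force: [-0.6, -1.1, 6.1]
opening: 0.0002
gripper_force: 2.5
```

Request:
{"method": "apply_moves", "body": {"commands": [[[0,0,-0.15],0,1],[[0,0,-0.3],0,1],[[0,0,-0.4],0,1],[[0,0,-0.4],0,1]]}}

```text
clock: 25.87
tool_pos: [0.6329, -0.005, 0.0829]
orientation: [180.0, 0.1, 156.8]
force: [-0.9, -1.2, 7.0]
opening: 0.0006
gripper_force: 2.5
```

Request:
{"method": "apply_moves", "body": {"commands": [[[0,0,-0.15],0,1],[[0,0,-0.3],0,1],[[0,0,-0.4],0,1],[[0,0,-0.4],0,1]]}}

```text
clock: 26.2
tool_pos: [0.633, -0.0049, 0.0789]
orientation: [180.0, 0.1, 156.8]
force: [0.8, -0.7, 6.5]
opening: 0.0006
gripper_force: 2.4
```

Request:
{"method": "apply_moves", "body": {"commands": [[[0,0,-0.15],0,1],[[0,0,-0.3],0,1],[[0,0,-0.3],0,1]]}}

```text
clock: 26.45
tool_pos: [0.633, -0.005, 0.0758]
orientation: [180.0, 0.1, 156.8]
force: [0.4, -1.3, 6.4]
opening: 0.0004
gripper_force: 2.4
```

Request:
{"method": "apply_moves", "body": {"commands": [[[0,0,-0.15],0,1],[[0,0,-0.3],0,1],[[0,0,-0.3],0,1]]}}

```text
clock: 26.7
tool_pos: [0.633, -0.0049, 0.0728]
orientation: [180.0, 0.1, 156.8]
force: [0.6, -0.4, 5.7]
opening: 0.0007
gripper_force: 2.4
```

Request:
{"method": "apply_moves", "body": {"commands": [[[0,0,-0.15],0,1],[[0,0,-0.3],0,1],[[0,0,-0.3],0,1]]}}

```text
clock: 26.95
tool_pos: [0.6334, -0.0049, 0.0701]
orientation: [179.9, 0.2, 156.8]
force: [1.2, -0.2, 6.3]
opening: 0.0005
gripper_force: 2.8
```

Request:
{"method": "apply_moves", "body": {"commands": [[[0,0,-0.15],0,1],[[0,0,-0.3],0,1],[[0,0,-0.3],0,1]]}}

```text
clock: 27.2
tool_pos: [0.6338, -0.0048, 0.0674]
orientation: [179.9, 0.2, 156.8]
force: [0.9, -1.0, 8.4]
opening: 0.0002
gripper_force: 3.4
```

Request:
{"method": "apply_moves", "body": {"commands": [[[0,0,-0.1],0,1],[[0,0,-0.2],0,1],[[0,0,-0.2],0,1]]}}

```text
clock: 27.45
tool_pos: [0.6339, -0.0048, 0.0656]
orientation: [179.9, 0.2, 156.8]
force: [0.8, -0.2, 8.3]
opening: 0.0005
gripper_force: 3.5
```

Request:
{"method": "apply_moves", "body": {"commands": [[[0,0,-0.1],0,1],[[0,0,-0.2],0,1],[[0,0,-0.2],0,1]]}}

```text
clock: 27.7
tool_pos: [0.6341, -0.0048, 0.0637]
orientation: [179.9, 0.2, 156.8]
force: [1.5, -0.8, 8.4]
opening: 0.0005
gripper_force: 3.5
```

```bash
python3 - <<'E'
from h import *
np.set_printoptions(precision=2,suppress=True)
R=rz(np.radians(68.4)); S=np.array([.5617,.0581,.125])+R@[-.0008,-.0012,0]
f=[]
for i in range(4):
    ctrl.snapshot("wrist"); s=ctrl.get_obs(); f.append(np.r_[R.T@s["force"],s["gripper_force"]])
print(s["clock"],s["tool_pos"],np.mean(f,0))
E
```

```text
27.9 [ 0.63 -0.    0.06] [-0.23 -2.09  7.79  3.44]
```

The force has climbed above its turning level (torque ~1.4×), which suggests the stop. I'll press slightly more to confirm that it keeps rising.

Request:
{"method": "apply_moves", "body": {"commands": [[[0,0,-0.1],0,1],[[0,0,-0.2],0,1],[[0,0,-0.2],0,1]]}}

```text
clock: 28.15
tool_pos: [0.6343, -0.0048, 0.0619]
orientation: [179.9, 0.2, 156.8]
force: [1.2, -1.3, 9.7]
opening: 0.0006
gripper_force: 3.9
```

```bash
python3 - <<'E'
from h import *
np.set_printoptions(precision=4,suppress=True)
R=rz(np.radians(68.4)); S=np.array([.5617,.0581,.125])+R@[-.0008,-.0012,0]
f=[]
for i in range(5):
    w=ctrl.snapshot("wrist"); s=ctrl.get_obs(); f.append(np.r_[R.T@s["force"],s["gripper_force"]])
print(s["clock"],s["tool_pos"],np.mean(f,0))
g=cv2.cvtColor(w["img"],cv2.COLOR_RGB2GRAY).astype(int)
k=[proj(w,S+R@[x/1000,0,.007]) for x in(-38,-24,0)]; print(k)
r=int(k[1][1]); np.set_printoptions(linewidth=200)
for r in(r,r+10): print(r,g[r,220:440:5])
E
```

```text
28.4 [ 0.6343 -0.0049  0.062 ] [-0.1033 -1.8358  9.1932  3.8377]
[array([237.3543,  72.6436]), array([308.729 ,  70.5068]), array([431.5923,  66.8286])]
70 [186 190 189 186 184 188  85  87  88  87  87  88  89  90  92  91  90  90  90  89  85  86  85  85  84  85  84  85  84  84  84  83  83  84  84  84  84  84  85  84  85  84 156 145]
80 [192 190 189 189 151  84  87  88  88  90  87  89  88  88  88  88  87  86  88  88  87  85  84  85  85  84  84  84  84  84  84  85  85  85  83  84  84  84  84  85  86 107 150 143]
```

The force keeps rising (9.2 N, about 1.5× turning torque), so the screw is at its stop. Lifting away.

Request:
{"method": "apply_moves", "body": {"commands": [[[0,0,0.3],0,1],[[0,0,0.7],0,1],[[0,0,1.2],0,1],[[0,0,2],0,1],[[0,0,3.5],0,1],[[0,0,6],0,1],[[0,0,9],0,1],[[0,0,12],0,1],[[0,0,14],0,1],[[0,0,15],0,1],[[0,0,15],0,1],[[0,0,15],0,1],[[0,0,15],0,1]]}}

```text
clock: 29.48
tool_pos: [0.631, -0.0049, 0.2085]
orientation: [-179.9, -0.1, 156.8]
force: [0.7, -0.5, -0.2]
opening: 0.0005
gripper_force: 0.0
```

```bash
python3 - <<'E'
from h import *
np.set_printoptions(precision=1,suppress=True,linewidth=200)
R=rz(np.radians(68.4)); S=np.array([.5617,.0581,.125])+R@[-.0008,-.0012,0]
P={n:ctrl.snapshot(n) for n in("scene","side","wrist")}; s=ctrl.get_obs(); print(s["clock"],s["force"])
for t in("hexkey","socket","long_tip"):
  for n,p in P.items(): print(t,n,[(np.round(d["at"],1).tolist(),round(d["score"],2)) for d in ctrl.spot_point(p,t)[:4]])
for th in(.6,.7,.8):
  for n,p in P.items(): print(th,n,"bend",proj(p,S+R@[-.031,0,0]),"ltip",proj(p,S+R@[-.031,-.145*np.cos(th),-.145*np.sin(th)]))
for t in("pen_pot","handset","punch"): print(t,[ctrl.spot_point(P[n],t)[0]["at"] for n in("scene","side") if ctrl.spot_point(P[n],t)])
E
```

```text
29.6333 [-0.3 -0.1  0.5]
hexkey scene [([320.1, 250.6], 0.85), ([268.3, 164.2], 0.81), ([243.9, 209.2], 0.56)]
hexkey side [([269.8, 272.6], 0.9), ([369.8, 221.0], 0.77), ([254.9, 188.1], 0.54)]
hexkey wrist [([274.8, 104.7], 0.95)]
socket scene [([247.6, 220.6], 0.74), ([131.3, 191.6], 0.56)]
socket side [([236.7, 191.6], 0.77)]
socket wrist [([323.4, 104.5], 0.63)]
long_tip scene [([200.0, 251.1], 0.89), ([342.0, 205.4], 0.88), ([231.6, 192.9], 0.82)]
long_tip side [([316.0, 199.1], 0.94), ([333.7, 287.3], 0.76)]
long_tip wrist [([283.6, 211.2], 0.96), ([89.7, 103.3], 0.96)]
0.6 scene bend [244.1 212.3] ltip [195.  247.3]
0.6 side bend [250.2 187.3] ltip [229.3 186.1]
0.6 wrist bend [280.8 104.8] ltip [284.6 234.8]
0.7 scene bend [244.1 212.3] ltip [199.3 249.5]
0.7 side bend [250.2 187.3] ltip [231.1 191.3]
0.7 wrist bend [280.8 104.8] ltip [284.3 222.7]
0.8 scene bend [244.1 212.3] ltip [203.9 251.3]
0.8 side bend [250.2 187.3] ltip [233.  196.5]
0.8 wrist bend [280.8 104.8] ltip [284.  210.4]
pen_pot [[131.2, 190.8], [290.5, 142.4]]
handset [[349.7, 349.2], [145.8, 315.2]]
punch [[188.7, 174.6], [328.0, 169.5]]
```

```bash
python3 -c "
from plant import ctrl
print(ctrl.close_job())"
```

```text
the job is handed in; nothing more can be done
None
```

I handed in the job: the short arm went in fully, the screw turned until the force climbed past its turning level to about 1.5 times the turning torque, and the key is left in the screw with the gripper clear. I took the stop from that force rise and did not measure the screw angle directly; the hand-in returned no verdict.

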